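# Turn the drying cartridge round and drop the latch bar

## Robot

A 7-joint arm with a two-finger parallel gripper is mounted at the origin on the work surface. World frame = base frame: x ahead of the robot, y to its left, z up, the work surface at z = 0. Lengths are in mm, angles in rad, forces in N, time in s.
With the tool pointing down it reaches from about 425 to 950 mm from the base axis. Payload 16.7 kg.
Tool frame: the origin (TCP) lies at the very end of the fingers, on their centre line; the grasp point (between the pads) lies behind it (grip_point_offset is the x of the grasp point in the tool frame, in mm); x points along the fingers, z is the direction in which the jaws open and shut, and the axes are right-handed (so a half turn about x gives the same grasp; the last joint's range is limited). The gripper opens to 94 mm and grips with 3 to 60 N. Pads are 16 mm wide; open, the fingers measure 119 mm over their backs; the gripper's body (75 mm by 177 mm) begins 78 mm behind the grasp point.
Start: joints at [1.054, 0.426, 0.074, 1.606, -0.034, 1.111, -0.067], TCP at [242.672, -629.829, 205.467] pointing down, gripper open.
Joint ranges: [-2.85, 2.85], [-0.5, 2.14], [-1.23, 1.37], [0.21, 2.46], [-1.02, 4.16], [0.16, 2.05], [-2.73, 2.73]. Speed limits (rad/s): [1.89, 1.89, 2.39, 2.39, 3.01, 3.01, 3.01].

## Interface

Orientations are given as a unit quaternion [w, x, y, z].
In Python, from station import * gives the robot as it stands.
- The arm moves only by the tool send_rows, never from a script. Its argument "rows" is a list of rows, each an object with "delta_pos": the shift along the tool's x, y, z each as a share of 3 cm, from -1 to 1, a list of three; "delta_rot": the turn, a rotation vector about the tool's x, y, z each as a share of 0.1 rad, from -1 to 1, a list of three; "grip": the closure in counts, from 0 (fully open) to 255 (shut). A call has 1 to 10 rows; each row shifts and turns the commanded pose from where the row before left it, along the tool's axes as they then stand; what a row does not reach is not made up. A row lasts 1/10 s, in which the tool goes at most 50 mm and 8.59 degrees, less where a joint would pass 70% of its speed; a pose out of reach is approached as far as the arm can. A call with a number of a shift or a turn outside -1 to 1 is refused whole. A call with a gripper value outside its range is refused whole. The fingers move at their own pace and stop on an object; "force" is the grip in N (left out, the last holds). Time passes only in rows, so rows that do not move let the fingers close. It gives the time, the measured TCP pose, the force and the opening at its end, in the units of the state.
- read_state(): the state, without advancing time (a new reading comes with each control period).
- snapshot(name): name is "scene" or "top" or "wrist"; returns the picture (480x640x3 uint8, red, green, blue); there is no depth.
- get_calibration(name): a dict with "camera_matrix" (3x3 intrinsics, pixels), "dist_coeffs" ([k1, k2, p1, p2, k3] as OpenCV has them; the pictures are not rectified), "R" (3x3) and "t" (3): a world point X has camera coordinates R X + t; the wrist camera has in their place "T_tool_cam" (4x4, takes a point from camera to tool coordinates, whose origin is the TCP and whose axes are the tool frame's). Camera axes: x right, y down, z forward; pixel columns grow to the right and rows downward; lengths in mm; the calibration is good to about 2 mm. A picture is of the moment at which its call begins: read the wrist's pose just before it. get_calibration takes no time and is no camera call.
- close_job(): hands the job in, once; it reports no verdict.
The state is a dict: "time": time; "joints": joint angles; "joint_vel": joint speeds; "joint_efforts": joint torques, N m; "eef_pos": TCP position; "orientation": TCP orientation; "contact_force": force on the tool from outside, world axes, zero at the start; "wrist_torque": the same for the moment, N m; "width": finger opening in mm.
Only numpy, scipy, OpenCV 4.12 (cv2) and the standard library are available. Lean on these libraries where they do the work, as an engineer would, in place of code of your own. Each camera call takes 0.05 s, during which the arm holds its last target.

## Task

The drying cartridge in the bench cradle was loaded back to front: take it out, turn it end for end and set it fully home again with its narrow neck pointing at the outlet block with the gauge. Then bring the hinged latch bar across it, lift the bar over the keeper's cheek and let it drop right down into the keeper's notch. Leave everything else on the bench where it stands.

Things in the scene. Friction and masses are not known exactly. Their poses are not given: they have to be found in the camera images.
- cradle: Metal cradle fixed to the bench, base plate 240 x 200 x 12 mm. Origin: z = 0 below the pocket's middle; +x away from the robot, +y to its left. Open-topped pocket 52 mm (x) by 126 mm (y), floor 20 mm above the bench, between four corner guides and two end walls, tops 46 mm up, outer faces x +-34, y +-69; long sides open from y -43 to +43. End walls have 28 mm gaps: the neck fits at either end.
- outlet (a point): The outlet's mouth on the cradle's -y side: cradle frame (0, -92, 43) mm. The cartridge's neck must point at it. The outlet block behind it (60 mm wide, y -98 to -138, 50 mm high) carries a round gauge, 52 mm wide, whose top is 166 mm above the bench.
- cartridge: White box-shaped cartridge 120 x 46 x 46 mm, 0.17-0.35 kg, a round neck 22 mm thick standing out 26 mm from one end, a grey band round the other. Starts in the pocket with the neck to the cradle's +y (wrong). Origin: middle of the underside; +x to the neck, +z up. 3 mm play each side in the pocket; home, it is 20 to 66 mm above the bench. Grasp across its 46 mm width; 52 mm free to the keeper.
- neck (a point): End of the cartridge's neck: 86 mm from the origin along its +x, 23 mm up.
- pivot (a point): Where the latch bar's two hinge axes cross, 80 mm above the bench at cradle (100, 0): behind the pocket. Hinge post 32 mm thick, its yoke 98 mm high.
- swing (a joint): Swing of the latch bar about the upright axis at point pivot, rad. 0: the bar lies along the cradle's -x, over the cartridge and the keeper's notch; positive: swung to the cradle's +y (left). Range -0.4 to 1.6. Light friction (0.03 Nm): it stays where it is left. It starts between 0.45 and 1.25; below about 0.95 it is in the way of drawing the cartridge out.
- lift (a joint): Lift of the bar about the cross axis at point pivot, rad. 0: level, on its stop, underside 73 mm above the bench (also when in the notch). Positive: end raised, up to 0.9. It falls back by its weight (0.25 kg, about 1.5 N at its end). Above 0.15 the bar clears the keeper's cheeks.
- bar_end (a point): On the steel bar's centre line 230 mm from point pivot, 80 mm above the bench when level. The bar is 14 mm square up to 205 mm from the pivot, then 14 mm round; at this point it bends upward and outward at about 42 degrees for 30 mm. Nothing of the cradle is below its outer 45 mm: fingers can go under it from the outer end and lift it, or take it from above.
- notch (a point): Middle of the bottom of the keeper's notch, 66 mm above the bench at cradle (-85, 0), between pocket and robot. Notch 22 mm wide, open upward and along x, between two cheeks 12 mm thick (y) and 20 mm long (x), tops 94 mm above the bench; pedestal 46 mm wide. The bar meets the +y cheek at a swing of about 0.16 rad and must be lifted over it.
- spare: Bystander, leave alone: spare cartridge of the same shape lying on the bench beyond the gauge. Origin under its middle.
- spray: Bystander, leave alone: spray bottle, 74 mm thick, 205 mm tall. Origin under its middle.
- beaker: Bystander, leave alone: glass beaker, 72 mm wide, 90 mm tall. Origin under its middle.
- jar: Bystander, leave alone: amber glass jar, 56 mm wide, 65 mm tall. Origin under its middle.
- dish: Bystander, leave alone: flat glass dish, 90 mm wide, 18 mm tall, partly below the bar's swing. Origin under its middle.
- tipbox: Bystander, leave alone: pipette-tip box, 122 x 87 x 72 mm. Origin under its middle.
- pipette: Bystander, leave alone: hand pipette lying flat, 250 mm long, 24 mm thick. Origin on the bench under its middle.
Mind the look-alikes: they are no part of the job. Leave any brown or turquoise look-alike of the cartridge alone.

How it is judged (in metres and radians):
On the way, in this order (a step that is already met when the one before it is completed fails the run):
1. the cartridge is drawn up clear of the pocket (z of cartridge in the frame of cradle above 0.055 m), for 0.1 s.
2. the cartridge is home in the pocket, neck towards the outlet, and let go (y of neck in the frame of cradle between -0.092 and -0.08 m and x of neck in the frame of cradle between -0.006 and 0.006 m and z of cartridge in the frame of cradle below 0.0235 m and angle between cartridge's own z axis and vertical below 0.06 rad and contact force between the fingers and cartridge below 0.1 N), for 0.2 s.
3. the bar is raised beside or above the keeper (value of joint lift above 0.11 rad and value of joint swing below 0.4 rad), for 0.1 s.
4. the bar lies down in the notch (value of joint swing between -0.05 and 0.05 rad and value of joint lift below 0.03 rad), for 0.2 s.
At the end, for the whole second after the job is handed in: The cartridge lies at rest in the pocket within 3.5 mm of its floor, level within 0.06 rad, neck at the outlet's end (its end within 6 mm of the pocket's middle line and 80 to 92 mm from the middle); the bar is down in the notch: swing within 0.05 rad of 0, lift under 0.03 rad (all of step 4 and y of neck in the frame of cradle between -0.092 and -0.08 m and x of neck in the frame of cradle between -0.006 and 0.006 m and z of cartridge in the frame of cradle below 0.0235 m and angle between cartridge's own z axis and vertical below 0.06 rad and linear speed of cartridge below 0.02 m/s); the robot touches nothing.
It fails at once if a bystander is shifted more than 25 mm (distance of any of spare, spray, beaker, jar, dish, tipbox, pipette from where it was at the start of the episode above 0.025 m).
It fails at once if a bystander is tipped over (angle between any of spare, spray, beaker, jar, dish, tipbox, pipette's own z axis and vertical above 0.5 rad).
It also fails if it takes over 72 s, if anything falls off the work surface, if the arm or the gripper's body presses on something with over 40 N, if the wrist force passes 120 N, or if a joint passes its speed limit or range.

## Working session

There is one attempt and no reset: what is moved stays moved. The work goes in short steps, Python scripts to look and compute and a tool call to move; the robot and the scene stay as the last step left them, time stands still between calls to the robot, and variables do not carry over. Pictures are saved under pics/ and viewed, and the job is handed in when it is done.

Besides the shell and the picture viewer there is one more tool, called after ">>>" as name(argument=value, ...) on one line, values as JSON. send_rows: Moves the arm, as the interface text tells. Its arguments: {"type":"object","properties":{"rows":{"type":"array","items":{"type":"object","properties":{"delta_pos":{"type":"array","items":{"type":"number","minimum":-1,"maximum":1}},"delta_rot":{"type":"array","items":{"type":"number","minimum":-1,"maximum":1}},"grip":{"type":"number"}}}},"force":{"type":"number"}},"required":["rows"]}

```bash
ls; mkdir -p pics; python3 - <<'E'
from station import *
import cv2
s=read_state();print(s)
for n in("scene","top","wrist"):
    cv2.imwrite(f"pics/{n}0.png",snapshot(n)[:,:,::-1])
    print(n,get_calibration(n))
E
```

```text
pics
{'time': 0.0, 'joints': array([ 1.05353657,  0.42669734,  0.07382836,  1.60660827, -0.03411322,
        1.11080527, -0.0670723 ]), 'joint_vel': array([ 9.59127680e-04,  3.04988196e-05,  8.42497729e-04, -7.06207354e-04,
        3.15355477e-04,  1.27065725e-03, -1.33312775e-03]), 'joint_efforts': array([ 1.36491626e-04, -9.35834384e+01,  3.66644941e+00, -4.54189646e+01,
       -4.88219003e-02,  2.02123658e-02,  1.54427848e-04]), 'eef_pos': array([ 242.50936393, -629.45828702,  204.79750244]), 'orientation': array([ 0.582615  ,  0.40037637,  0.58337611, -0.39991353]), 'contact_force': array([ 0.92920144, -0.3719304 , -0.48466945]), 'wrist_torque': array([0.08272129, 0.00464174, 0.07408636]), 'width': 94.3097146833689}
scene {'camera_matrix': array([[485.9229006 ,   0.        , 323.92605861],
       [  0.        , 485.9229006 , 242.61504762],
       [  0.        ,   0.        ,   1.        ]]), 'dist_coeffs': array([0.01479929, 0.        , 0.        , 0.        , 0.        ]), 'R': array([[ 0.67414918,  0.7385548 , -0.00772583],
       [ 0.61662811, -0.56855134, -0.54453572],
      
[... 497 characters left out ...]
14376, -0.98449649]]), 't': array([  78.2932102 ,  536.11469611, 1216.46570404])}
wrist {'camera_matrix': array([[432.73615208,   0.        , 327.43890152],
       [  0.        , 432.73615208, 235.12923278],
       [  0.        ,   0.        ,   1.        ]]), 'dist_coeffs': array([-0.0462372,  0.       ,  0.       ,  0.       ,  0.       ]), 'T_tool_cam': array([[-4.68288145e-04, -2.88661424e-01,  9.57431127e-01,
        -1.77600616e+02],
       [-4.31227217e-04, -9.57431085e-01, -2.88661622e-01,
         8.33693863e+01],
       [ 9.99999797e-01, -5.48047176e-04,  3.23874964e-04,
        -7.59184376e-01],
       [ 0.00000000e+00,  0.00000000e+00,  0.00000000e+00,
         1.00000000e+00]])}
```

View pics/scene0.png

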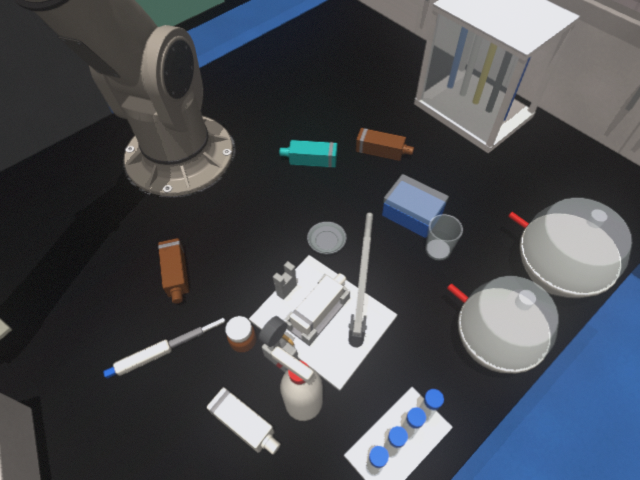

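View pics/top0.png

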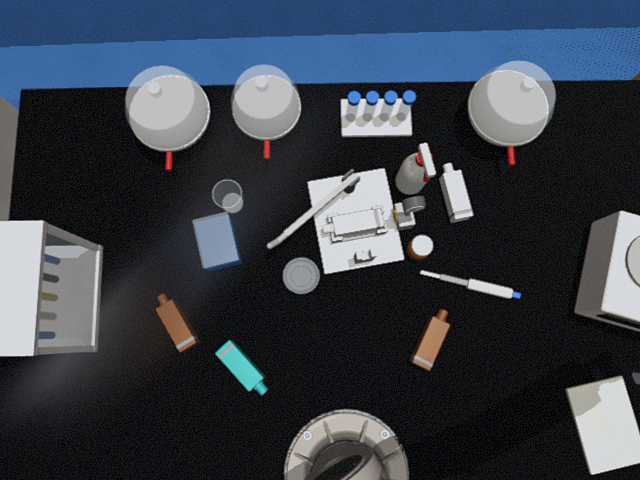

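View pics/wrist0.png

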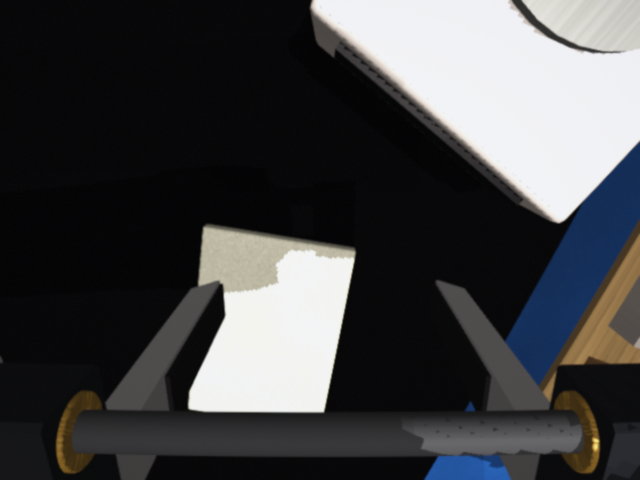

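```bash
python3 - <<'E'
import station
print([n for n in dir(station) if not n.startswith('_')])
for k in ('grip_point_offset',): print(getattr(station,k,None))
E
```

```text
['PlanningError', 'close_job', 'get_calibration', 'grip_point_offset', 'read_state', 'snapshot']
-18.8
```

```bash
python3 - <<'E'
import cv2
im=cv2.imread('pics/top0.png')[140:310,220:480];cv2.imwrite('pics/top0z.png',cv2.resize(im,None,fx=3,fy=3,interpolation=cv2.INTER_CUBIC))
im=cv2.imread('pics/scene0.png')[200:400,220:420];cv2.imwrite('pics/scene0z.png',cv2.resize(im,None,fx=3,fy=3,interpolation=cv2.INTER_CUBIC))
E
```

```text
(no output)
```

View pics/top0z.png

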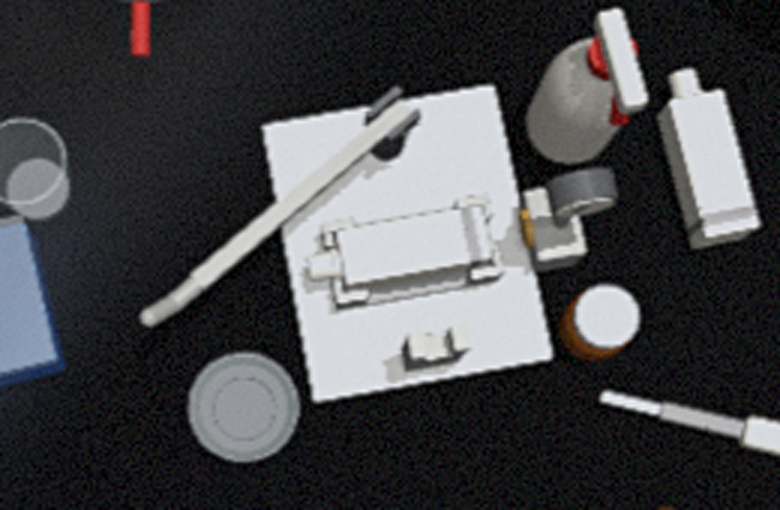

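View pics/scene0z.png

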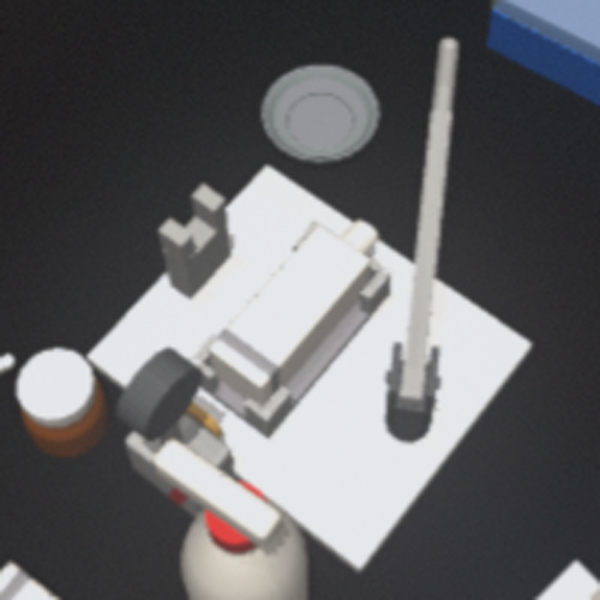

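```bash
cat > h.py <<'E'
import numpy as np, cv2
from scipy.spatial.transform import Rotation as Rr
from station import *
def cam(n,st=None):
    c=get_calibration(n)
    if n!="wrist": return c['camera_matrix'],c['dist_coeffs'],c['R'],c['t']
    T=np.array(c['T_tool_cam']); s=st or read_state()
    q=s['orientation'];W=np.eye(4);W[:3,:3]=Rr.from_quat([q[1],q[2],q[3],q[0]]).as_matrix();W[:3,3]=s['eef_pos']
    M=np.linalg.inv(W@T);return c['camera_matrix'],c['dist_coeffs'],M[:3,:3],M[:3,3]
def proj(C,X):
    K,d,R,t=C
    return cv2.projectPoints(np.atleast_2d(X).astype(float),cv2.Rodrigues(R)[0],np.array(t,float),K,d)[0].reshape(-1,2)
def ray(C,px):
    K,d,R,t=C
    u=cv2.undistortPoints(np.array(px,float).reshape(-1,1,2),K,d).reshape(-1,2)
    D=np.c_[u,np.ones(len(u))]@R; o=-R.T@t
    return o,D
def atz(C,px,z):
    o,D=ray(C,px); return o+D*((z-o[2])/D[:,2])[:,None]
def cpose(cx,cy,th):
    c,s=np.cos(th),np.sin(th);T=np.eye(4);T[:2,:2]=[[c,-s],[s,c]];T[:2,3]=cx,cy;return T
def tw(T,X): return np.atleast_2d(X)@T[:3,:3].T+T[:3,3]
E
python3 - <<'E'
from h import *
from scipy.optimize import least_squares
zt=lambda p,ox,oy:(np.array(p)-1)/3+[ox,oy]
top=zt([(262,125),(495,86),(552,357),(315,402)],220,140)
sc=zt([(531,345),(360,571),(90,357),(267,166)],220,200)
obj=np.array([[120,100,12],[120,-100,12],[-120,-100,12],[-120,100,12.]])
for z in(12,):
    print(atz(cam('top'),top,z).round(1)); print(atz(cam('scene'),sc,z).round(1))
def f(p,w):
    X=tw(cpose(*p),obj);r=[]
    if w&1:r.append(proj(cam('top'),X)-top)
    if w&2:r.append(proj(cam('scene'),X)-sc)
    return np.concatenate(r).ravel()
for w in(1,2,3):
    r=least_squares(f,[650,-50,0.1],args=(w,));print(w,r.x,r.fun.round(1))
T=cpose(*r.x)
im=cv2.imread('pics/top0.png');
# bar end: top zoom (150,318)
pv=tw(T,[[100,0,80]]);print('pivot',pv, proj(cam('top'),pv)*3-[659,419])
for nm,px,C in(('top',zt([(202,280)],220,140),cam('top')),('scene',zt([(443,112)],220,200),cam('scene'))):
    X=atz(C,px,87);d=X-pv;print(nm,X,np.hypot(*d[0,:2]),np.arctan2(-d[0,1]*-1,-d[0,0])) 
    a=np.arctan2(d[0,1],d[0,0])-r.x[2]; print('swing',np.pi-a)
E
```

```text
[[ 706.8   80.7   12. ]
 [ 738.4 -118.5   12. ]
 [ 504.1 -156.4   12. ]
 [ 469.7   40.2   12. ]]
[[ 708.9   78.9   12. ]
 [ 742.3 -116.9   12. ]
 [ 507.5 -153.6   12. ]
 [ 474.    40.3   12. ]]
1 [ 6.04801760e+02 -3.84950005e+01  1.64911456e-01] [ 0.3  0.  -0.4 -0.4  0.2  0.5 -0.1 -0.1]
2 [ 6.07997202e+02 -3.76568572e+01  1.63078707e-01] [ 1.  -0.1  0.2  0.1 -1.3  0.1  0.2 -0.5]
3 [ 6.06685186e+02 -3.79751245e+01  1.63976252e-01] [ 0.1 -0.7 -0.6 -1.1 -0.1 -0.2 -0.4 -0.9  0.4 -0.4 -0.4 -0.3 -1.9 -0.1
 -0.3 -0.8]
pivot [[705.34378548 -21.65088441  80.        ]] [[388.00438678 100.09957438]]
top [[558.3130184  128.89670298  87.        ]] 210.43436634436137 0.7972157453601234
swing 0.9611919973621443
scene [[561.2484683 133.3938241  87.       ]] 211.6655901983177 0.8219847262721597
swing 0.9859609782741803
```

```bash
python3 - <<'E'
from h import *
s=read_state();q=s['orientation'];print(Rr.from_quat([q[1],q[2],q[3],q[0]]).as_matrix().round(3))
T=cpose(606.5,-38,.164);Ti=np.linalg.inv(T)
C=cam('top')
z=lambda p:(np.array(p,float)-1)/3+[220,140]
for n,p,h in(('beaker base',z((38,188)),0),('beaker rim',z((25,165)),90),('tipbox',(216,240),72),('dish',z((244,407)),9),('spraycap',z((625,60)),200),('spraybase',z((570,130)),60),('jar',z((606,316)),65),('spare',z((712,165)),46),('gauge',z((585,190)),140)):
    X=atz(C,[p],h);print(n,X.round(0),'cradle',tw(Ti,X).round(0))
E
```

```text
[[-0.     0.933  0.36 ]
 [ 0.001  0.36  -0.933]
 [-1.    -0.    -0.001]]
beaker base [[658. 272.   0.]] cradle [[101. 298.   0.]]
beaker rim [[653. 269.  90.]] cradle [[ 96. 295.  90.]]
tipbox [[547. 299.  72.]] cradle [[ -4. 342.  72.]]
dish [[467.  99.   9.]] cradle [[-115.  158.    9.]]
spraycap [[ 695. -186.  200.]] cradle [[  63. -161.  200.]]
spraybase [[ 684. -171.   60.]] cradle [[  55. -144.   60.]]
jar [[ 529. -192.   65.]] cradle [[-102. -139.   65.]]
spare [[ 657. -290.   46.]] cradle [[   9. -257.   46.]]
gauge [[ 613. -165.  140.]] cradle [[ -14. -126.  140.]]
```

```bash
cat >> h.py <<'E'
Tc=cpose(606.5,-38,.164)
def plan(wps,grip,st=None,pose=None):
    """wps: list of (worldxyz, yaw of tool z, nrows); tool x kept down-ish. prints rows"""
    s=st or read_state();q=s['orientation']
    R=Rr.from_quat([q[1],q[2],q[3],q[0]]);p=np.array(s['eef_pos'],float)
    if pose: p,R=pose
    out=[]
    for tgt,yaw,n in wps:
        tgt=np.array(tgt,float)
        zt=np.array([np.cos(yaw),np.sin(yaw),0]);xt=np.array([0,0,-1.]);Rt=Rr.from_matrix(np.c_[xt,np.cross(zt,xt),zt])
        for k in range(n):
            m=n-k
            dp=R.inv().apply((tgt-p)/m)/30; dr=(R.inv()*Rt).as_rotvec()/m/.1
            dp=dp.round(2);dr=dr.round(2);
            if abs(dp).max()>1 or abs(dr).max()>1: print('!!over',dp,dr)
            out.append('{"delta_pos":%s,"delta_rot":%s,"grip":%g}'%([float(x) for x in dp],[float(x) for x in dr],grip))
            p=p+R.apply(dp*30);R=R*Rr.from_rotvec(dr*.1)
    for i in range(0,len(out),10): print('['+','.join(out[i:i+10])+']\n')
    print('end',p,)
    return p,R
def cw(x,y,z): return tw(Tc,[x,y,z])[0]
E
python3 - <<'E'
from h import *
p=cw(-29,117,205)
plan([(p,.164,28)],255)
E
```

```text
[{"delta_pos":[0.0, 0.65, -0.64],"delta_rot":[-0.49, -0.0, -0.0],"grip":255},{"delta_pos":[0.0, 0.68, -0.61],"delta_rot":[-0.49, -0.0, -0.0],"grip":255},{"delta_pos":[0.0, 0.71, -0.58],"delta_rot":[-0.49, -0.0, -0.0],"grip":255},{"delta_pos":[0.0, 0.74, -0.54],"delta_rot":[-0.49, -0.0, -0.0],"grip":255},{"delta_pos":[0.0, 0.77, -0.51],"delta_rot":[-0.49, -0.0, -0.0],"grip":255},{"delta_pos":[0.0, 0.79, -0.47],"delta_rot":[-0.49, -0.0, -0.0],"grip":255},{"delta_pos":[0.0, 0.81, -0.43],"delta_rot":[-0.49, -0.0, -0.0],"grip":255},{"delta_pos":[0.0, 0.83, -0.39],"delta_rot":[-0.49, -0.0, -0.0],"grip":255},{"delta_pos":[0.0, 0.85, -0.35],"delta_rot":[-0.49, -0.0, -0.0],"grip":255},{"delta_pos":[0.0, 0.86, -0.3],"delta_rot":[-0.49, -0.0, -0.0],"grip":255}]

[{"delta_pos":[0.0, 0.88, -0.26],"delta_rot":[-0.49, -0.0, -0.0],"grip":255},{"delta_pos":[0.0, 0.89, -0.22],"delta_rot":[-0.49, -0.0, -0.0],"grip":255},{"delta_pos":[0.0, 0.9, -0.17],"delta_rot":[-0.49, -0.0, -0.0],"grip":255},{"delta_pos":[0.0, 0.91, -0.13],"delta_rot":[-0.49, -0.0, -0.0],"grip":255},{"delta_pos":[0.0, 0.91, -0.09],"d
[... 367 characters left out ...]
0.14],"delta_rot":[-0.49, -0.0, -0.0],"grip":255}]

[{"delta_pos":[0.0, 0.9, 0.18],"delta_rot":[-0.48, -0.0, -0.0],"grip":255},{"delta_pos":[0.0, 0.89, 0.22],"delta_rot":[-0.49, -0.0, -0.0],"grip":255},{"delta_pos":[0.0, 0.87, 0.27],"delta_rot":[-0.48, -0.0, -0.0],"grip":255},{"delta_pos":[0.0, 0.86, 0.31],"delta_rot":[-0.49, -0.0, -0.0],"grip":255},{"delta_pos":[0.0, 0.85, 0.35],"delta_rot":[-0.48, -0.0, -0.0],"grip":255},{"delta_pos":[0.0, 0.83, 0.39],"delta_rot":[-0.49, -0.0, -0.0],"grip":255},{"delta_pos":[0.01, 0.81, 0.43],"delta_rot":[-0.48, -0.0, -0.0],"grip":255},{"delta_pos":[0.0, 0.78, 0.48],"delta_rot":[-0.49, -0.0, -0.01],"grip":255}]

end [558.91710637  72.74808788 205.11192335]
```

>>> send_rows(rows=[{"delta_pos": [0.0, 0.65, -0.64], "delta_rot": [-0.49, 0, 0], "grip": 255}, {"delta_pos": [0.0, 0.68, -0.61], "delta_rot": [-0.49, 0, 0], "grip": 255}, {"delta_pos": [0.0, 0.71, -0.58], "delta_rot": [-0.49, 0, 0], "grip": 255}, {"delta_pos": [0.0, 0.74, -0.54], "delta_rot": [-0.49, 0, 0], "grip": 255}, {"delta_pos": [0.0, 0.77, -0.51], "delta_rot": [-0.49, 0, 0], "grip": 255}, {"delta_pos": [0.0, 0.79, -0.47], "delta_rot": [-0.49, 0, 0], "grip": 255}, {"delta_pos": [0.0, 0.81, -0.43], "delta_rot": [-0.49, 0, 0], "grip": 255}, {"delta_pos": [0.0, 0.83, -0.39], "delta_rot": [-0.49, 0, 0], "grip": 255}, {"delta_pos": [0.0, 0.85, -0.35], "delta_rot": [-0.49, 0, 0], "grip": 255}, {"delta_pos": [0.0, 0.86, -0.3], "delta_rot": [-0.49, 0, 0], "grip": 255}], force=20)

```text
time: 1.15
eef_pos: [356.2, -377.2, 205.5]
orientation: [0.663, 0.246, 0.663, -0.246]
contact_force: [0.4, 0.7, 0.1]
width: 17.3
```

>>> send_rows(rows=[{"delta_pos": [0.0, 0.88, -0.26], "delta_rot": [-0.49, 0, 0], "grip": 255}, {"delta_pos": [0.0, 0.89, -0.22], "delta_rot": [-0.49, 0, 0], "grip": 255}, {"delta_pos": [0.0, 0.9, -0.17], "delta_rot": [-0.49, 0, 0], "grip": 255}, {"delta_pos": [0.0, 0.91, -0.13], "delta_rot": [-0.49, 0, 0], "grip": 255}, {"delta_pos": [0.0, 0.91, -0.09], "delta_rot": [-0.49, 0, 0], "grip": 255}, {"delta_pos": [0.0, 0.92, -0.04], "delta_rot": [-0.49, 0, 0], "grip": 255}, {"delta_pos": [0.0, 0.92, 0.0], "delta_rot": [-0.49, 0, 0], "grip": 255}, {"delta_pos": [0.0, 0.92, 0.05], "delta_rot": [-0.49, 0, 0], "grip": 255}, {"delta_pos": [0.0, 0.91, 0.09], "delta_rot": [-0.48, 0, 0], "grip": 255}, {"delta_pos": [0.0, 0.91, 0.14], "delta_rot": [-0.49, 0, 0], "grip": 255}])

```text
time: 2.15
eef_pos: [469.0, -125.6, 205.6]
orientation: [0.703, 0.078, 0.703, -0.078]
contact_force: [0.7, 0.3, 0.3]
width: 0.4
```

>>> send_rows(rows=[{"delta_pos": [0.0, 0.9, 0.18], "delta_rot": [-0.48, 0, 0], "grip": 255}, {"delta_pos": [0.0, 0.89, 0.22], "delta_rot": [-0.49, 0, 0], "grip": 255}, {"delta_pos": [0.0, 0.87, 0.27], "delta_rot": [-0.48, 0, 0], "grip": 255}, {"delta_pos": [0.0, 0.86, 0.31], "delta_rot": [-0.49, 0, 0], "grip": 255}, {"delta_pos": [0.0, 0.85, 0.35], "delta_rot": [-0.48, 0, 0], "grip": 255}, {"delta_pos": [0.0, 0.83, 0.39], "delta_rot": [-0.49, 0, 0], "grip": 255}, {"delta_pos": [0.0, 0.81, 0.43], "delta_rot": [-0.48, 0, 0], "grip": 255}, {"delta_pos": [0.0, 0.78, 0.48], "delta_rot": [-0.49, 0, 0], "grip": 255}])

```text
time: 2.95
eef_pos: [559.0, 74.9, 205.5]
orientation: [0.705, -0.059, 0.705, 0.059]
contact_force: [-0.6, -0.3, 1.1]
width: 0.6
```

```bash
python3 - <<'E'
from h import *
s=read_state();print(s);
cv2.imwrite("pics/wrist1.png",snapshot("wrist")[:,:,::-1])
cv2.imwrite("pics/scene1.png",snapshot("scene")[:,:,::-1])
import pickle;pickle.dump(s,open('s1.pkl','wb'))
E
```

```text
{'time': 2.95, 'joints': array([ 0.22162138,  0.29465374, -0.56286296,  1.82975408,  0.17765311,
        1.06729416, -0.23994179]), 'joint_vel': array([-0.3522515 ,  0.27179326, -0.14497015, -0.31347121,  0.18969764,
        0.11123696, -0.0485943 ]), 'joint_efforts': array([  3.85398701, -76.75695419,  -6.03167787, -41.07818484,
        -0.78390347,  -0.34679898,   0.08163865]), 'eef_pos': array([558.99560763,  74.8993675 , 205.53149092]), 'orientation': array([ 0.70460882, -0.05927072,  0.70461708,  0.05939831]), 'contact_force': array([-0.59229097, -0.30120318,  1.08771761]), 'wrist_torque': array([-0.02904519, -0.11093619, -0.01894572]), 'width': 0.5899756661507221}
```

View pics/wrist1.png

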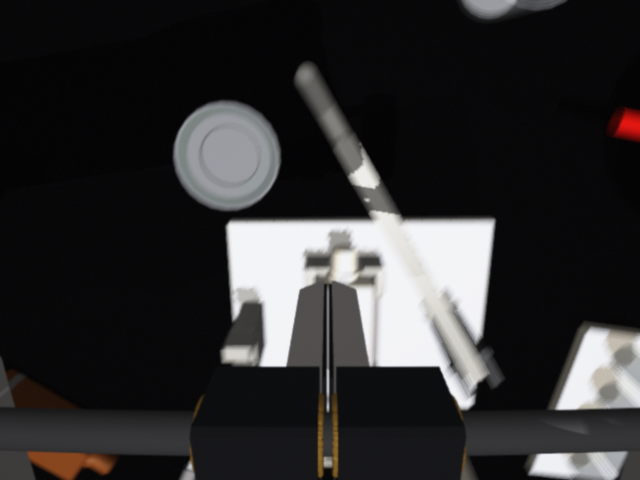

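View pics/scene1.png

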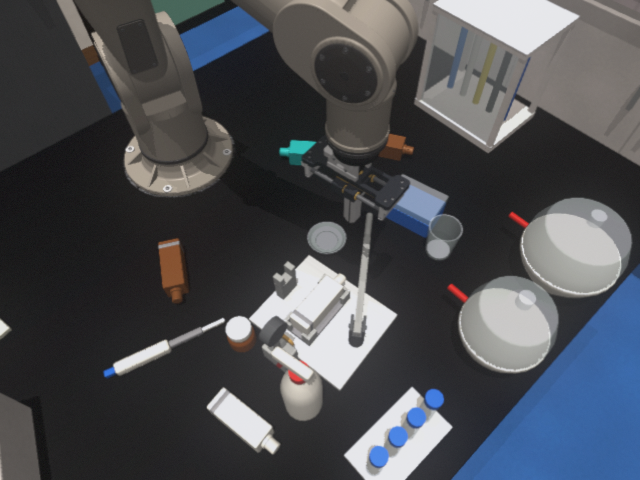

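```bash
python3 - <<'E'
from h import *
s=read_state();C=cam('wrist',s)
I=snapshot("wrist");cv2.imwrite("pics/wrist2.png",I[:,:,::-1])
print(s['eef_pos'],s['joint_vel'].round(3))
P=cw(-120,100,12),cw(120,100,12),cw(-85,0,66),cw(0,86,43),cw(100-220*np.cos(.97),220*np.sin(.97),87)
print(proj(C,np.array(P)).round(0))
p=cw(-29,117,58)
plan([(p,.164,6),(cw(10,145,58),.164,5)],255)
E
```

```text
[559.41266971  77.49831293 205.46709599] [ 0.037 -0.025  0.043  0.037 -0.011 -0.001  0.009]
[[225. 229.]
 [493. 231.]
 [260. 361.]
 [362. 256.]
 [335. 144.]]
[{"delta_pos":[0.82, -0.02, -0.0],"delta_rot":[0.01, -0.0, -0.0],"grip":255},{"delta_pos":[0.82, -0.01, -0.0],"delta_rot":[0.01, -0.0, -0.0],"grip":255},{"delta_pos":[0.82, -0.02, -0.0],"delta_rot":[0.01, -0.0, -0.0],"grip":255},{"delta_pos":[0.82, -0.01, -0.01],"delta_rot":[0.0, -0.0, -0.0],"grip":255},{"delta_pos":[0.81, -0.02, -0.0],"delta_rot":[0.01, -0.0, -0.01],"grip":255},{"delta_pos":[0.82, -0.01, -0.01],"delta_rot":[0.0, -0.0, -0.0],"grip":255},{"delta_pos":[-0.0, 0.19, 0.26],"delta_rot":[0.0, -0.0, -0.0],"grip":255},{"delta_pos":[-0.0, 0.19, 0.26],"delta_rot":[0.0, -0.0, -0.0],"grip":255},{"delta_pos":[-0.0, 0.18, 0.26],"delta_rot":[0.0, -0.0, -0.0],"grip":255},{"delta_pos":[-0.0, 0.19, 0.26],"delta_rot":[0.0, -0.0, -0.0],"grip":255}]

[{"delta_pos":[-0.0, 0.18, 0.27],"delta_rot":[0.0, -0.0, -0.0],"grip":255}]

end [592.84863124 106.64251135  57.93386079]
```

View pics/wrist2.png

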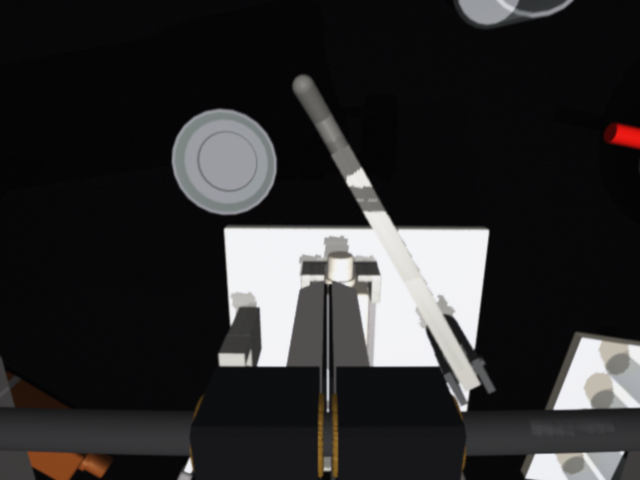

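```bash
python3 - <<'E'
from h import *
def box(x0,x1,y0,y1,z): return [(x0,y0,z),(x1,y0,z),(x1,y1,z),(x0,y1,z)]
polys=[box(-120,120,-100,100,12),box(-34,34,-69,69,46),box(-23,23,-60,60,66),box(-95,-75,-23,23,94),box(-30,30,-138,-98,50),box(84,116,-16,16,98)]
for n,off,f in(('top',(220,140),'top0'),('scene',(220,200),'scene0')):
    C=cam(n);im=cv2.imread(f'pics/{f}.png')[off[1]:off[1]+200,off[0]:off[0]+260];im=cv2.resize(im,None,fx=3,fy=3,interpolation=cv2.INTER_CUBIC)
    for i,b in enumerate(polys):
        q=(proj(C,tw(Tc,b))-off)*3+1
        cv2.polylines(im,[q.round().astype(np.int32)],True,[(0,0,255),(0,255,0),(255,0,0),(255,0,255),(0,200,255),(255,255,0)][i],1)
    cv2.imwrite(f'pics/ov_{n}.png',im)
E
```

```text
(no output)
```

View pics/ov_top.png

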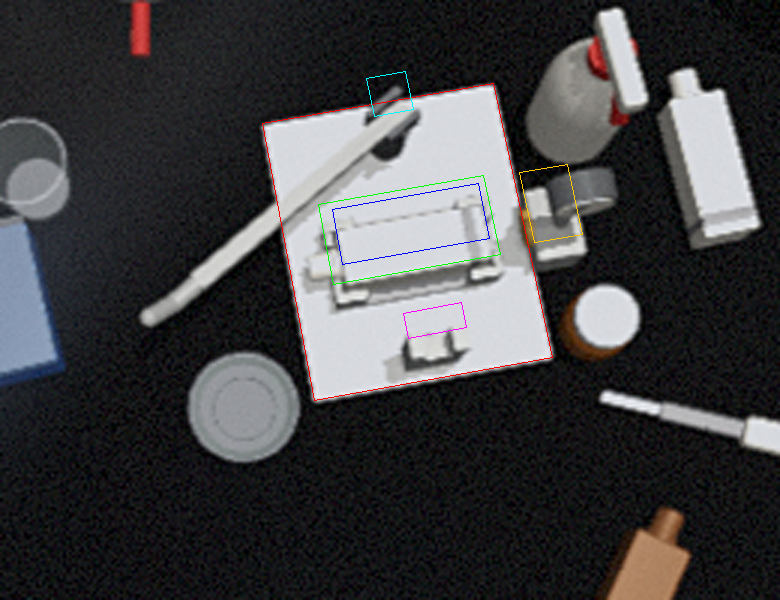

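View pics/ov_scene.png

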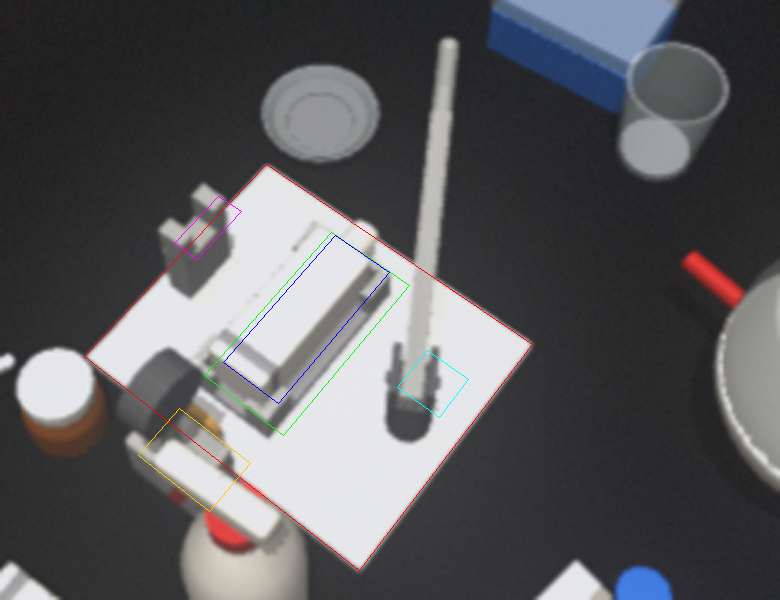

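```bash
sed -i 's/^Tc=.*/Tc=cpose(586.8,-41.3,.164)/' h.py; cat > ov.py <<'E'
from h import *
def box(x0,x1,y0,y1,z): return [(x0,y0,z),(x1,y0,z),(x1,y1,z),(x0,y1,z)]
polys=[box(-100,140,-100,100,12),box(-34,34,-69,69,46),box(-23,23,-60,60,66),box(-95,-75,-23,23,94),box(-30,30,-138,-98,50),box(84,116,-16,16,98)]
def ov(im,C,off,f,sw,out):
    im=im[off[1]:off[1]+200,off[0]:off[0]+260] if f>1 else im
    im=cv2.resize(im,None,fx=f,fy=f,interpolation=cv2.INTER_CUBIC)
    c,s=np.cos(sw),np.sin(sw)
    bar=[(100+sx*s*7-r*c,sx*c*7+r*s,87) for r,sx in((0,-1),(230,-1),(230,1),(0,1))]
    for i,b in enumerate(polys+[bar]):
        q=(proj(C,tw(Tc,b))-off)*f+(f-1)/2
        cv2.polylines(im,[q.round().astype(np.int32)],True,[(0,0,255),(0,255,0),(255,0,0),(255,0,255),(0,200,255),(255,255,0),(0,128,0)][i],1)
    cv2.imwrite(out,im)
E
python3 - <<'E'
from ov import *
sw=.88
ov(cv2.imread('pics/top0.png'),cam('top'),(220,140),3,sw,'pics/ov_top2.png')
ov(cv2.imread('pics/scene0.png'),cam('scene'),(220,200),3,sw,'pics/ov_scene2.png')
ov(cv2.imread('pics/wrist2.png'),cam('wrist'),(0,0),1,sw,'pics/ov_wrist2.png')
for nm,px,C in(('top',[(202,280)],cam('top')),('scene',[(443,112)],cam('scene'))):
    px=(np.array(px)-1)/3+[220,140 if nm=='top' else 200]
    d=tw(np.linalg.inv(Tc),atz(C,px,87))[0]; print(nm,d, np.arctan2(d[1],100-d[0]))
E
```

```text
top [ -0.31744045 172.56397381  87.        ] 1.04421432101735
scene [  3.31284813 176.52149441  87.        ] 1.0696930838591832
```

View pics/ov_top2.png

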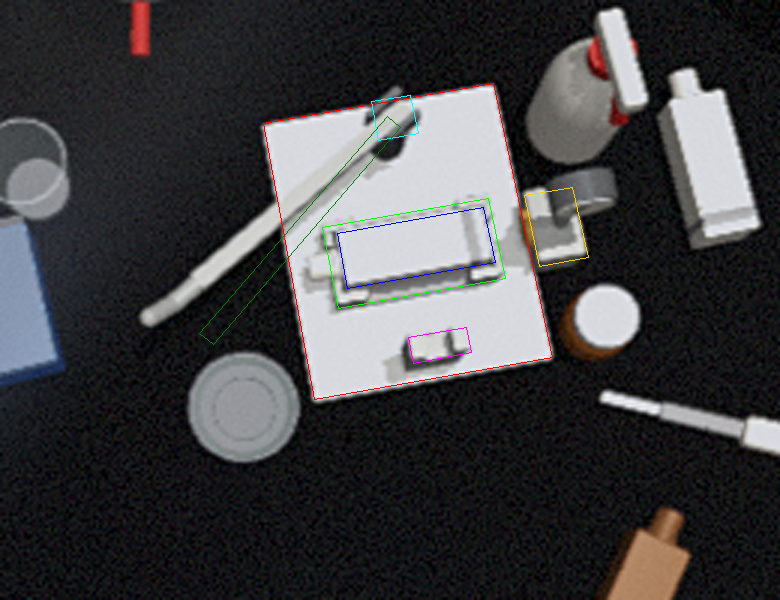

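View pics/ov_scene2.png

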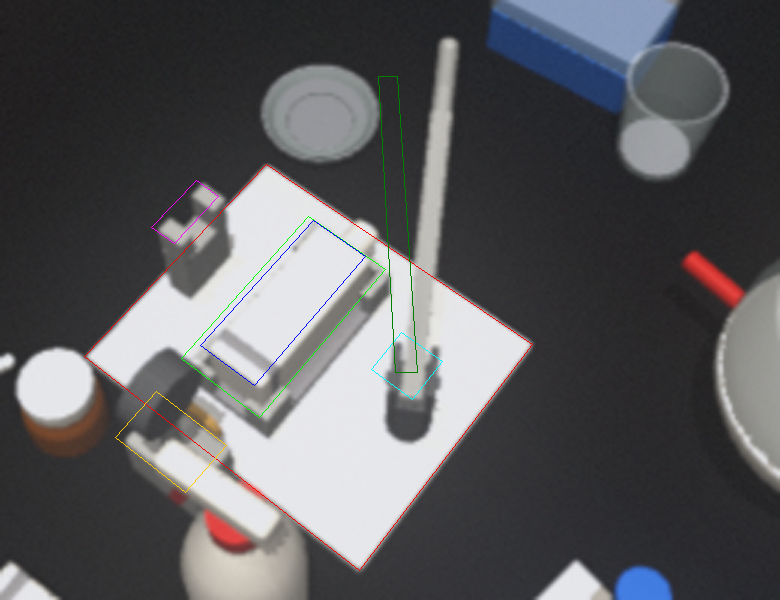

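View pics/ov_wrist2.png

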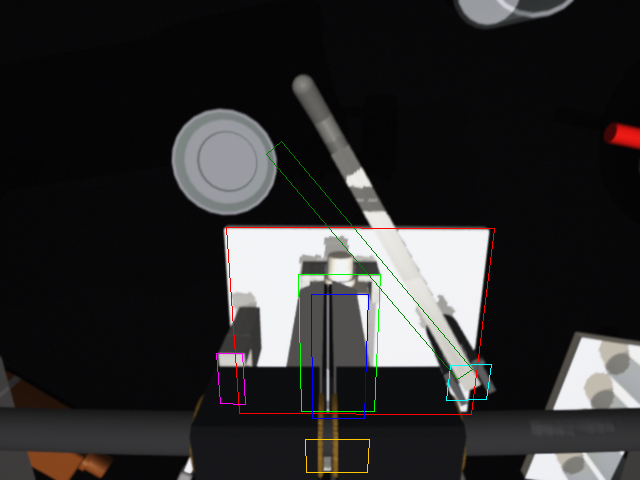

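>>> send_rows(rows=[{"delta_pos": [0, -0.79, 0.05], "delta_rot": [0, 0, 0], "grip": 0}, {"delta_pos": [0, -0.79, 0.05], "delta_rot": [0, 0, 0], "grip": 0}, {"delta_pos": [0, -0.79, 0.05], "delta_rot": [0, 0, 0], "grip": 0}, {"delta_pos": [0, -0.79, 0.05], "delta_rot": [0, 0, 0], "grip": 0}, {"delta_pos": [0, -0.79, 0.05], "delta_rot": [0, 0, 0], "grip": 0}, {"delta_pos": [0, 0, 0], "delta_rot": [0, 0, 0], "grip": 0}, {"delta_pos": [0, 0, 0], "delta_rot": [0, 0, 0], "grip": 0}])

```text
time: 3.8
eef_pos: [585.3, -43.6, 205.4]
orientation: [0.705, -0.057, 0.705, 0.057]
contact_force: [-0.0, 0.9, 0.3]
width: 52.9
```

```bash
python3 - <<'E'
from ov import *
s=read_state();C=cam('wrist',s);I=snapshot("wrist")[:,:,::-1].copy();cv2.imwrite("pics/wrist3.png",I)
print(s['eef_pos'],s['joint_vel'].round(3),s['joints'].round(3),s['width'])
import pickle;pickle.dump(s,open('s3.pkl','wb'))
ov(I,C,(0,0),1,1.055,'pics/ov_wrist3.png')
E
```

```text
[585.27605199 -43.60319032 205.39490763] [-0.018 -0.006 -0.017  0.003 -0.002 -0.002 -0.003] [ 0.373  0.325 -0.503  1.782  0.176  1.079 -0.029] 52.90848412347652
```

View pics/ov_wrist3.png

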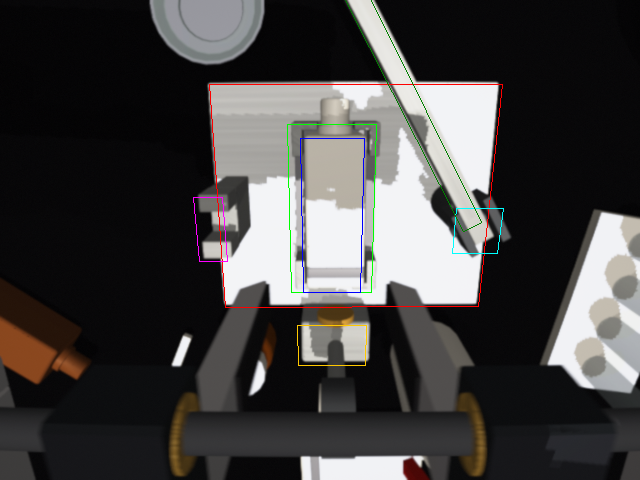

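View pics/wrist3.png

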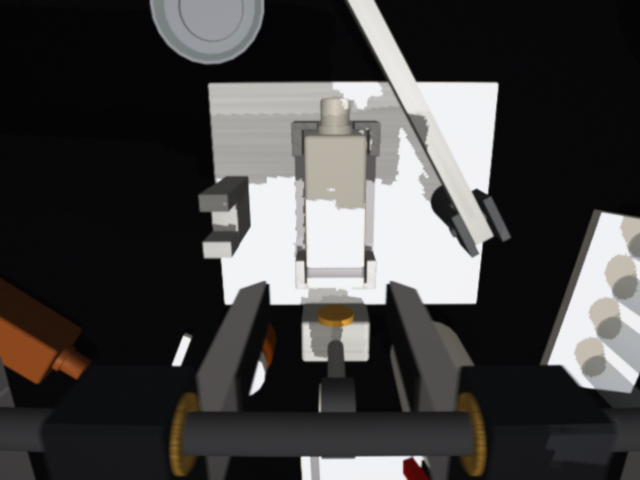

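```bash
python3 - <<'E'
import cv2
im=cv2.imread('pics/wrist3.png')[85:305,190:400];cv2.imwrite('pics/w3z.png',cv2.resize(im,None,fx=3.5,fy=2.7*1.0,interpolation=cv2.INTER_CUBIC))
E
```

```text
(no output)
```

View pics/w3z.png

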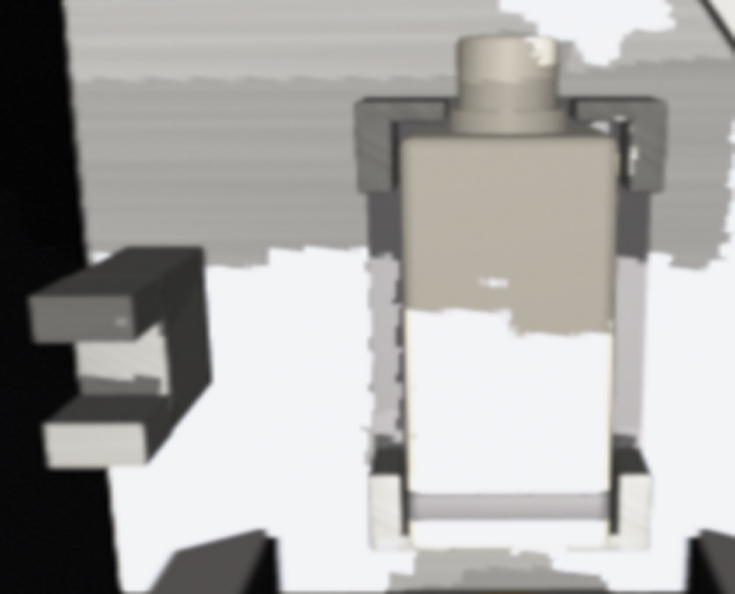

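```bash
python3 - <<'E'
from h import *
import pickle
from scipy.optimize import least_squares
s=pickle.load(open('s3.pkl','rb'));C=cam('wrist',s)
D=[((357,100),(-34,69,46)),((666,100),(34,69,46)),((371,549),(-34,-69,46)),((649,549),(34,-69,46)),
((30,296),(-95,23,94)),((133,296),(-75,23,94)),((32,341),(-95,11,94)),((133,341),(-75,11,94)),((44,425),(-95,-11,94)),((147,425),(-75,-11,94)),((48,467),(-95,-23,94)),((145,464),(-75,-23,94))]
px=np.array([d[0] for d in D])/[3.5,2.7]+[190,85]-.35;X=np.array([d[1] for d in D],float)
f=lambda p:(proj(C,tw(cpose(*p[:3]),X+[0,0,0 if len(p)<4 else p[3]]))-px).ravel()
r=least_squares(f,[588,-40,.164]);print(r.x,r.fun.reshape(-1,2).round(1).tolist())
r4=least_squares(f,[588,-40,.164,0]);print(r4.x,abs(r4.fun).max())
T=cpose(*r.x)
cp=np.array([(402,136),(617,136),(412,548),(608,546)])/[3.5,2.7]+[190,85]-.35
print('cart',tw(np.linalg.inv(T),atz(C,cp,66)).round(1))
print('cart neckend top z54',tw(np.linalg.inv(T),atz(C,[np.array((508,36))/[3.5,2.7]+[190,85]],54)).round(1))
# reproject to top/scene
pl=np.array([(x,y,12) for x,y in((-34,69),(34,-69))])
E
sed -i 's/^Tc=.*/Tc=cpose(589.4,-38.6,.164)/' h.py
```

```text
[ 5.89873609e+02 -3.83698677e+01  1.66072745e-01] [[-0.6, -0.5], [1.0, -0.8], [-0.1, 1.4], [0.8, 1.1], [-0.5, -0.3], [-0.7, -0.4], [0.5, 0.2], [0.5, 0.1], [-0.1, -0.5], [-1.3, -0.6], [0.2, 0.0], [0.4, 1.1]]
[ 5.89550517e+02 -3.89316833e+01  1.66686816e-01 -2.18250117e+00] 1.1599542163068577
cart [[-23.   60.   66. ]
 [ 21.1  59.8  66. ]
 [-22.9 -58.6  66. ]
 [ 21.6 -58.2  66. ]]
cart neckend top z54 [[-0.8 85.3 54. ]]
```

```bash
sed -i 's/^Tc=.*/Tc=cpose(589.8,-38.6,.165)/' h.py; python3 - <<'E'
from h import *
plan([(cw(-1,1,130),.165,4),(cw(-1,1,34),.165,5)],0)
E
```

```text
[{"delta_pos":[0.63, 0.04, 0.03],"delta_rot":[-0.0, -0.0, -0.0],"grip":0},{"delta_pos":[0.63, 0.04, 0.04],"delta_rot":[-0.0, -0.0, -0.0],"grip":0},{"delta_pos":[0.63, 0.03, 0.03],"delta_rot":[-0.01, -0.0, -0.0],"grip":0},{"delta_pos":[0.63, 0.04, 0.04],"delta_rot":[-0.0, -0.0, -0.0],"grip":0},{"delta_pos":[0.64, -0.0, -0.0],"delta_rot":[-0.0, -0.0, -0.0],"grip":0},{"delta_pos":[0.64, -0.0, -0.0],"delta_rot":[-0.0, -0.0, -0.0],"grip":0},{"delta_pos":[0.64, -0.0, -0.0],"delta_rot":[-0.0, -0.0, -0.0],"grip":0},{"delta_pos":[0.64, -0.0, -0.0],"delta_rot":[-0.0, -0.0, -0.0],"grip":0},{"delta_pos":[0.64, -0.01, -0.0],"delta_rot":[-0.0, -0.0, -0.0],"grip":0}]

end [588.75188715 -37.90835336  33.91087737]
```

>>> send_rows(rows=[{"delta_pos": [0.63, 0.04, 0.03], "delta_rot": [0, 0, 0], "grip": 0}, {"delta_pos": [0.63, 0.04, 0.04], "delta_rot": [0, 0, 0], "grip": 0}, {"delta_pos": [0.63, 0.03, 0.03], "delta_rot": [0, 0, 0], "grip": 0}, {"delta_pos": [0.63, 0.04, 0.04], "delta_rot": [0, 0, 0], "grip": 0}, {"delta_pos": [0.64, 0, 0], "delta_rot": [0, 0, 0], "grip": 0}, {"delta_pos": [0.64, 0, 0], "delta_rot": [0, 0, 0], "grip": 0}, {"delta_pos": [0.64, 0, 0], "delta_rot": [0, 0, 0], "grip": 0}, {"delta_pos": [0.64, 0, 0], "delta_rot": [0, 0, 0], "grip": 0}, {"delta_pos": [0.64, 0, 0], "delta_rot": [0, 0, 0], "grip": 0}, {"delta_pos": [0, 0, 0], "delta_rot": [0, 0, 0], "grip": 0}])

```text
time: 4.85
eef_pos: [587.5, -36.9, 32.0]
orientation: [0.704, -0.058, 0.706, 0.059]
contact_force: [0.5, 1.0, -0.1]
width: 94.2
```

>>> send_rows(rows=[{"delta_pos": [0, 0, 0], "delta_rot": [0, 0, 0], "grip": 255}, {"delta_pos": [0, 0, 0], "delta_rot": [0, 0, 0], "grip": 255}, {"delta_pos": [0, 0, 0], "delta_rot": [0, 0, 0], "grip": 255}, {"delta_pos": [0, 0, 0], "delta_rot": [0, 0, 0], "grip": 255}, {"delta_pos": [0, 0, 0], "delta_rot": [0, 0, 0], "grip": 255}, {"delta_pos": [0, 0, 0], "delta_rot": [0, 0, 0], "grip": 255}, {"delta_pos": [0, 0, 0], "delta_rot": [0, 0, 0], "grip": 255}, {"delta_pos": [0, 0, 0], "delta_rot": [0, 0, 0], "grip": 255}], force=30)

```text
time: 5.65
eef_pos: [589.3, -38.1, 34.1]
orientation: [0.705, -0.058, 0.705, 0.058]
contact_force: [-0.6, -0.6, 3.9]
width: 45.6
```

```bash
python3 - <<'E'
from h import *
s=read_state();print(s['eef_pos'],s['contact_force'],s['width'],s['joints'].round(3))
C=cam('wrist',s);cv2.imwrite("pics/wrist4.png",snapshot("wrist")[:,:,::-1])
E
```

```text
[589.31624705 -38.12552618  34.06676839] [-0.61362183 -0.56068423  3.90287875] 45.6423470960623 [ 0.3    0.532 -0.441  1.91   0.317  0.768 -0.154]
```

View pics/wrist4.png

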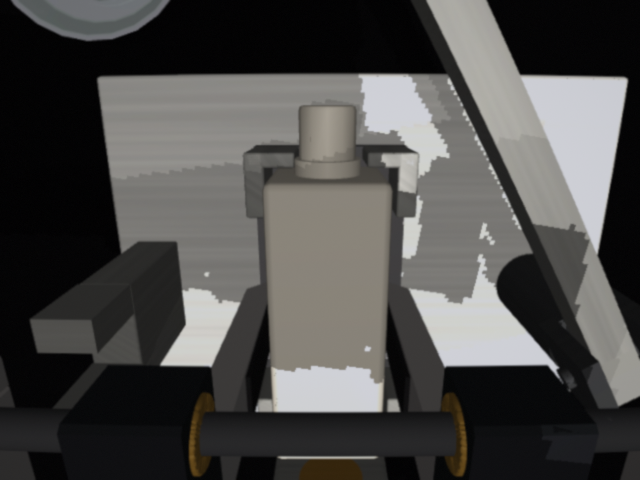

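>>> send_rows(rows=[{"delta_pos": [-0.6, 0, 0], "delta_rot": [0, 0, 0], "grip": 255}, {"delta_pos": [-0.9, 0, 0], "delta_rot": [0, 0, 0], "grip": 255}, {"delta_pos": [-1, 0, 0], "delta_rot": [0, 0, 0], "grip": 255}, {"delta_pos": [-1, 0, 0], "delta_rot": [0, 0, 0], "grip": 255}, {"delta_pos": [-1, 0, 0], "delta_rot": [0, 0, 0], "grip": 255}, {"delta_pos": [-1, 0, 0], "delta_rot": [0.5, 0, 0], "grip": 255}, {"delta_pos": [0, 0, 0], "delta_rot": [1, 0, 0], "grip": 255}, {"delta_pos": [0, 0, 0], "delta_rot": [1, 0, 0], "grip": 255}, {"delta_pos": [0, 0, 0], "delta_rot": [1, 0, 0], "grip": 255}, {"delta_pos": [0, 0, 0], "delta_rot": [1, 0, 0], "grip": 255}])

```text
time: 6.7
eef_pos: [588.8, -38.1, 198.5]
orientation: [0.699, 0.102, 0.7, -0.102]
contact_force: [-0.0, -0.4, -2.5]
width: 45.6
```

>>> send_rows(rows=[{"delta_pos": [0, 0, 0], "delta_rot": [1, 0, 0], "grip": 255}, {"delta_pos": [0, 0, 0], "delta_rot": [1, 0, 0], "grip": 255}, {"delta_pos": [0, 0, 0], "delta_rot": [1, 0, 0], "grip": 255}, {"delta_pos": [0, 0, 0], "delta_rot": [1, 0, 0], "grip": 255}, {"delta_pos": [0, 0, 0], "delta_rot": [1, 0, 0], "grip": 255}, {"delta_pos": [0, 0, 0], "delta_rot": [1, 0, 0], "grip": 255}, {"delta_pos": [0, 0, 0], "delta_rot": [1, 0, 0], "grip": 255}, {"delta_pos": [0, 0, 0], "delta_rot": [1, 0, 0], "grip": 255}, {"delta_pos": [0, 0, 0], "delta_rot": [1, 0, 0], "grip": 255}, {"delta_pos": [0, 0, 0], "delta_rot": [1, 0, 0], "grip": 255}])

```text
time: 7.7
eef_pos: [588.8, -38.1, 198.4]
orientation: [0.565, 0.425, 0.565, -0.425]
contact_force: [0.2, 1.0, -1.8]
width: 45.7
```

```bash
python3 - <<'E'
from h import *
s=read_state();print(s['eef_pos'],s['contact_force'],s['width'],s['joints'].round(3))
q=s['orientation'];R=Rr.from_quat([q[1],q[2],q[3],q[0]]).as_matrix();print(R.round(3))
E
```

```text
[588.76345182 -38.05364788 198.43295513] [ 0.18068969  0.98674477 -1.82237941] 45.670979577008374 [ 0.163  0.308 -0.254  1.795  0.088  1.051 -1.414]
[[-0.001  0.961  0.277]
 [ 0.     0.277 -0.961]
 [-1.    -0.001 -0.   ]]
```

>>> send_rows(rows=[{"delta_pos": [0, 0, 0], "delta_rot": [1, 0, 0], "grip": 255}, {"delta_pos": [0, 0, 0], "delta_rot": [1, 0, 0], "grip": 255}, {"delta_pos": [0, 0, 0], "delta_rot": [1, 0, 0], "grip": 255}, {"delta_pos": [0, 0, 0], "delta_rot": [1, 0, 0], "grip": 255}, {"delta_pos": [0, 0, 0], "delta_rot": [1, 0, 0], "grip": 255}, {"delta_pos": [0, 0, 0], "delta_rot": [1, 0, 0], "grip": 255}, {"delta_pos": [0, 0, 0], "delta_rot": [1, 0, 0], "grip": 255}, {"delta_pos": [0, 0, 0], "delta_rot": [1, 0, 0], "grip": 255}, {"delta_pos": [0, 0, 0], "delta_rot": [1, 0, 0], "grip": 255}, {"delta_pos": [0, 0, 0], "delta_rot": [1, 0, 0], "grip": 255}])

```text
time: 8.7
eef_pos: [588.8, -38.0, 198.4]
orientation: [-0.292, -0.644, -0.292, 0.644]
contact_force: [-0.5, 0.0, -2.8]
width: 45.7
```

```bash
python3 - <<'E'
from h import *
s=read_state();print(s['eef_pos'],s['contact_force'],s['width'],s['joints'].round(3))
q=s['orientation'];R=Rr.from_quat([q[1],q[2],q[3],q[0]]).as_matrix();print(np.arctan2(R[1,2],R[0,2])-.165+np.pi)
E
```

```text
[588.76122707 -38.04242939 198.4253014 ] [-0.53284394  0.00348449 -2.83507895] 45.70219650613464 [ 0.028  0.298 -0.089  1.803  0.03   1.042 -2.362]
0.686491412177634
```

>>> send_rows(rows=[{"delta_pos": [0, 0, 0], "delta_rot": [0.98, 0, 0], "grip": 255}, {"delta_pos": [0, 0, 0], "delta_rot": [0.98, 0, 0], "grip": 255}, {"delta_pos": [0, 0, 0], "delta_rot": [0.98, 0, 0], "grip": 255}, {"delta_pos": [0, 0, 0], "delta_rot": [0.98, 0, 0], "grip": 255}, {"delta_pos": [0, 0, 0], "delta_rot": [0.98, 0, 0], "grip": 255}, {"delta_pos": [0, 0, 0], "delta_rot": [0.98, 0, 0], "grip": 255}, {"delta_pos": [0, 0, 0], "delta_rot": [0.98, 0, 0], "grip": 255}, {"delta_pos": [0, 0, 0], "delta_rot": [0, 0, 0], "grip": 255}])

```text
time: 9.5
eef_pos: [587.3, -38.1, 193.9]
orientation: [-0.103, -0.695, -0.103, 0.704]
contact_force: [-0.5, 1.2, -2.2]
width: 45.8
```

```bash
python3 - <<'E'
from h import *
s=read_state();print(s['eef_pos'],s['contact_force'],s['width'],s['joints'].round(3),s['joint_vel'].round(2))
q=s['orientation'];R=Rr.from_quat([q[1],q[2],q[3],q[0]]).as_matrix();print(np.arctan2(R[1,2],R[0,2])-.165+np.pi);print(R.round(3))
E
```

```text
[587.26007956 -38.13461877 193.85205295] [-0.49912665  1.1629131  -2.17084334] 45.84109509122123 [-0.445  0.329  0.501  1.83  -0.179  1.039 -2.722] [ 0.13 -0.02 -0.2  -0.01  0.08 -0.   -0.  ]
0.12790289100742758
[[-0.012  0.289 -0.957]
 [-0.001 -0.957 -0.289]
 [-1.    -0.003  0.012]]
```

>>> send_rows(rows=[{"delta_pos": [0, 0, 0], "delta_rot": [0.3, 0, 0], "grip": 255}, {"delta_pos": [0, 0, 0], "delta_rot": [0.3, 0, 0], "grip": 255}, {"delta_pos": [0, 0, 0], "delta_rot": [0.3, 0, 0], "grip": 255}, {"delta_pos": [0, 0, 0], "delta_rot": [0.3, 0, 0], "grip": 255}, {"delta_pos": [0, 0, 0], "delta_rot": [0, 0, 0], "grip": 255}])

```text
time: 10.0
eef_pos: [587.2, -38.4, 193.4]
orientation: [-0.061, -0.7, -0.062, 0.709]
contact_force: [-0.4, -0.0, -1.7]
width: 45.8
```

```bash
cat > st.py <<'E'
from h import *
s=read_state();print(s['time'],s['eef_pos'],s['contact_force'],s['width'],s['joints'].round(3),s['joint_vel'].round(2))
q=s['orientation'];R=Rr.from_quat([q[1],q[2],q[3],q[0]]).as_matrix();print('yaw err',np.arctan2(R[1,2],R[0,2])-.165+np.pi);print(R.round(3))
E
python3 st.py
```

```text
10.0 [587.16130695 -38.43618184 193.44780145] [-0.3706625  -0.04105816 -1.72767671] 45.75884284351427 [-0.635  0.379  0.761  1.84  -0.298  1.054 -2.724] [ 0.03 -0.01 -0.04 -0.    0.03 -0.    0.  ]
yaw err 0.009540421550388256
[[-0.013  0.174 -0.985]
 [ 0.001 -0.985 -0.174]
 [-1.    -0.003  0.012]]
```

```bash
python3 - <<'E'
from ov import *
s=read_state();C=cam('wrist',s);I=snapshot("wrist")[:,:,::-1].copy();cv2.imwrite("pics/wrist5.png",I)
import pickle;pickle.dump(s,open('s5.pkl','wb'))
ov(I,C,(0,0),1,1.055,'pics/ov_wrist5.png')
cv2.imwrite("pics/scene5.png",snapshot("scene")[:,:,::-1])
E
```

```text
(no output)
```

View pics/ov_wrist5.png

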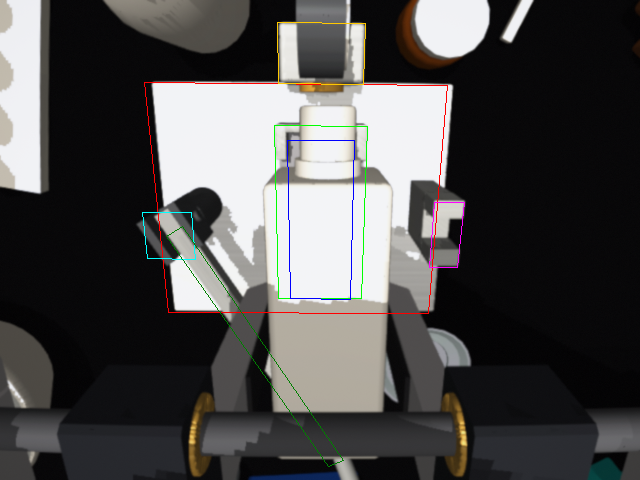

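View pics/scene5.png

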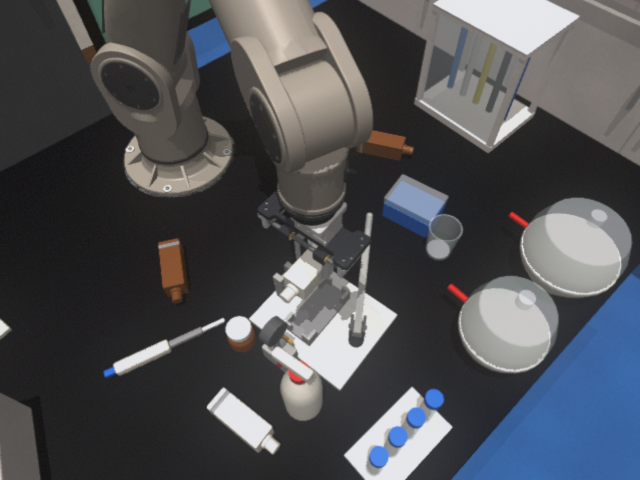

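```bash
python3 - <<'E'
import cv2
im=cv2.imread('pics/wrist5.png')[15:275,265:475];cv2.imwrite('pics/w5z.png',cv2.resize(im,None,fx=3.5,fy=2.3,interpolation=cv2.INTER_CUBIC))
E
```

```text
(no output)
```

View pics/w5z.png

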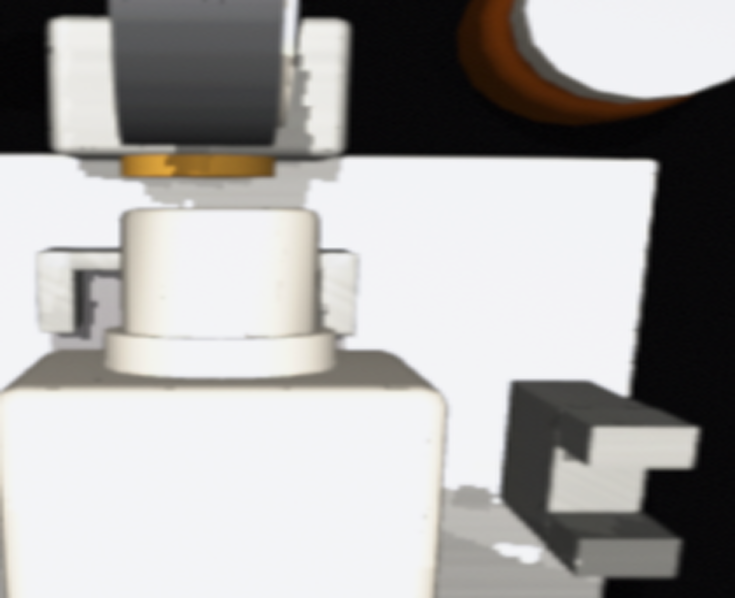

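```bash
python3 - <<'E'
from h import *
import pickle
from scipy.optimize import least_squares
s=pickle.load(open('s5.pkl','rb'));C=cam('wrist',s)
D=[((39,251),(34,-69,46)),((357,251),(-34,-69,46)),((39,333),(34,-43,46)),((355,333),(-34,-43,46)),
((592,428),(-75,-23,94)),((699,428),(-95,-23,94)),((694,468),(-95,-11,94)),((590,464),(-75,-11,94)),((580,541),(-75,11,94)),((681,541),(-95,11,94)),((678,577),(-95,23,94)),((577,575),(-75,23,94))]
px=np.array([d[0] for d in D])/[3.5,2.3]+[265,15]-.35;X=np.array([d[1] for d in D],float)
f=lambda p:(proj(C,tw(cpose(*p[:3]),X))-px).ravel()
r=least_squares(f,[588,-40,.164]);print(r.x,r.fun.reshape(-1,2).round(1).tolist())
# cartridge in hand: neck tip top edge & body near corners, in tool frame
M=get_calibration('wrist');T=np.array(M['T_tool_cam'])
def tool(px,xt): # intersect ray with tool plane x=xt (height above TCP = -xt)
    u=cv2.undistortPoints(np.array(px,float).reshape(-1,1,2),M['camera_matrix'],M['dist_coeffs']).reshape(-1,2)
    D=np.c_[u,np.ones(len(u))]@T[:3,:3].T;o=T[:3,3];return o+D*((xt-o[0])/D[:,0])[:,None]
c=np.array([(2,390),(445,390)])/[3.5,2.3]+[265,15]-.35
print('top far corners tool',tool(c,-32))
print('neck end top',tool(np.array([(220,208)])/[3.5,2.3]+[265,15],-20))
E
```

```text
[ 5.89753542e+02 -3.97557180e+01  1.65628175e-01] [[-1.6, -0.4], [0.8, 0.3], [-0.7, -0.3], [0.2, 0.3], [0.8, -0.6], [0.3, -0.4], [-0.0, -0.1], [-0.0, 1.4], [0.3, -0.7], [0.5, -0.6], [-0.4, 0.2], [-0.3, 1.1]]
top far corners tool [[-32.          58.40189274 -19.79368047]
 [-32.          58.38960209  23.22729595]]
neck end top [[-20.          84.13615125   1.50464877]]
```

```bash
python3 - <<'E'
from h import *
M=get_calibration('wrist');print(M)
u=cv2.undistortPoints(np.array([[265.2,184],[391.8,184]]).reshape(-1,1,2),M['camera_matrix'],M['dist_coeffs']);print(u)
E
```

```text
{'camera_matrix': array([[432.73615208,   0.        , 327.43890152],
       [  0.        , 432.73615208, 235.12923278],
       [  0.        ,   0.        ,   1.        ]]), 'dist_coeffs': array([-0.0462372,  0.       ,  0.       ,  0.       ,  0.       ]), 'T_tool_cam': array([[ 6.78097998e-04, -2.88908915e-01,  9.57356349e-01,
        -1.77582455e+02],
       [-4.33442408e-04, -9.57356564e-01, -2.88908673e-01,
         8.42530899e+01],
       [ 9.99999676e-01, -2.19050449e-04, -7.74406946e-04,
         1.46510046e+00],
       [ 0.00000000e+00,  0.00000000e+00,  0.00000000e+00,
         1.00000000e+00]])}
[[[-0.14405796 -0.11834356]]

 [[ 0.14897995 -0.11835147]]]
```

```bash
python3 - <<'E'
from h import *
A=np.array([get_calibration('wrist')['T_tool_cam'] for _ in range(200)]);print(A.mean(0).round(5),A.std(0).round(4)[:3,3])
B=np.array([get_calibration('top')['t'] for _ in range(50)]);print(B.mean(0),B.std(0))
E
python3 - <<'E'
from h import *
A=np.array([get_calibration('wrist')['T_tool_cam'] for _ in range(3)]);print(A[:,:3,3])
E
```

```text
[[ 6.8000000e-04 -2.8891000e-01  9.5736000e-01 -1.7758246e+02]
 [-4.3000000e-04 -9.5736000e-01 -2.8891000e-01  8.4253090e+01]
 [ 1.0000000e+00 -2.2000000e-04 -7.7000000e-04  1.4651000e+00]
 [ 0.0000000e+00  0.0000000e+00  0.0000000e+00  1.0000000e+00]] [0. 0. 0.]
[  78.2932102   536.11469611 1216.46570404] [5.68434189e-14 3.41060513e-13 1.59161573e-12]
[[-177.58245547   84.2530899     1.46510046]
 [-177.58245547   84.2530899     1.46510046]
 [-177.58245547   84.2530899     1.46510046]]
```

```bash
sed -i 's/^Tc=.*/Tc=cpose(590.4,-39.0,.165)/' h.py; python3 - <<'E'
from h import *
plan([(cw(0,-.3,90),.165-np.pi,6)],255)
E
```

```text
[{"delta_pos":[0.58, 0.01, -0.02],"delta_rot":[0.02, 0.02, 0.01],"grip":255},{"delta_pos":[0.58, 0.01, -0.02],"delta_rot":[0.02, 0.02, 0.0],"grip":255},{"delta_pos":[0.57, 0.01, -0.02],"delta_rot":[0.02, 0.02, 0.01],"grip":255},{"delta_pos":[0.58, 0.01, -0.02],"delta_rot":[0.01, 0.02, 0.0],"grip":255},{"delta_pos":[0.57, 0.0, -0.02],"delta_rot":[0.02, 0.02, 0.01],"grip":255},{"delta_pos":[0.58, 0.01, -0.02],"delta_rot":[0.01, 0.02, 0.0],"grip":255}]

end [590.35701196 -39.43765878  89.91794822]
```

>>> send_rows(rows=[{"delta_pos": [0.58, 0.01, -0.02], "delta_rot": [0.02, 0.02, 0], "grip": 255}, {"delta_pos": [0.58, 0.01, -0.02], "delta_rot": [0.02, 0.02, 0], "grip": 255}, {"delta_pos": [0.57, 0.01, -0.02], "delta_rot": [0.02, 0.02, 0], "grip": 255}, {"delta_pos": [0.58, 0.01, -0.02], "delta_rot": [0.01, 0.02, 0], "grip": 255}, {"delta_pos": [0.57, 0, -0.02], "delta_rot": [0.02, 0.02, 0], "grip": 255}, {"delta_pos": [0.58, 0.01, -0.02], "delta_rot": [0.01, 0.02, 0], "grip": 255}, {"delta_pos": [0, 0, 0], "delta_rot": [0, 0, 0], "grip": 255}])

```text
time: 10.8
eef_pos: [589.2, -39.4, 88.4]
orientation: [-0.057, -0.704, -0.059, 0.706]
contact_force: [-0.2, 1.2, -1.8]
width: 45.7
```

```bash
python3 st.py; python3 - <<'E'
from ov import *
s=read_state();C=cam('wrist',s);I=snapshot("wrist")[:,:,::-1].copy()
ov(I,C,(0,0),1,1.055,'pics/ov_wrist6.png')
plan([(cw(0,-.3,90),.165-np.pi,2)],255)
E
```

```text
10.8 [589.24731616 -39.36982451  88.42271556] [-0.19738966  1.18599964 -1.77748277] 45.73808108118706 [-0.555  0.506  0.677  1.929 -0.419  0.853 -2.634] [-0.02 -0.03  0.04 -0.03  0.02  0.04 -0.02]
yaw err -0.0010709422165513516
[[-0.003  0.163 -0.987]
 [ 0.004 -0.987 -0.163]
 [-1.    -0.004  0.002]]
[{"delta_pos":[-0.0, -0.0, -0.01],"delta_rot":[-0.01, 0.0, 0.02],"grip":255},{"delta_pos":[-0.01, -0.01, -0.01],"delta_rot":[-0.01, 0.01, 0.02],"grip":255}]

end [590.51187088 -39.26562255  90.05143672]
```

View pics/ov_wrist6.png

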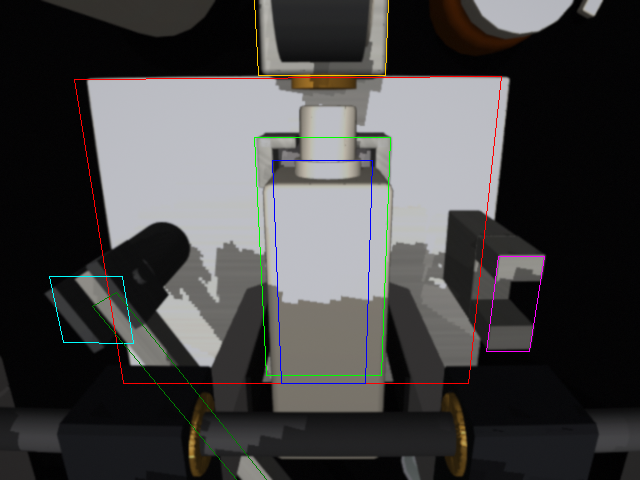

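```bash
sed -i 's/^Tc=.*/Tc=cpose(591.3,-39.0,.165)/' h.py; python3 - <<'E'
from h import *
plan([(cw(0,-.3,70),.165-np.pi,3),(cw(0,-.3,36),.165-np.pi,4)],255)
E
```

```text
[{"delta_pos":[0.22, -0.0, -0.02],"delta_rot":[-0.01, 0.0, 0.01],"grip":255},{"delta_pos":[0.22, -0.0, -0.01],"delta_rot":[-0.0, 0.0, 0.01],"grip":255},{"delta_pos":[0.22, -0.0, -0.02],"delta_rot":[-0.01, 0.01, 0.02],"grip":255},{"delta_pos":[0.28, -0.0, 0.0],"delta_rot":[0.0, -0.0, -0.0],"grip":255},{"delta_pos":[0.28, -0.0, 0.0],"delta_rot":[0.0, -0.0, -0.0],"grip":255},{"delta_pos":[0.29, -0.0, 0.0],"delta_rot":[0.0, -0.0, -0.0],"grip":255},{"delta_pos":[0.28, -0.0, 0.0],"delta_rot":[0.0, -0.0, -0.0],"grip":255}]

end [591.43475998 -39.37568907  36.05033676]
```

>>> send_rows(rows=[{"delta_pos": [0.22, 0, -0.02], "delta_rot": [-0.01, 0, 0.01], "grip": 255}, {"delta_pos": [0.22, 0, -0.01], "delta_rot": [0, 0, 0.01], "grip": 255}, {"delta_pos": [0.22, 0, -0.02], "delta_rot": [0, 0, 0.02], "grip": 255}, {"delta_pos": [0.28, 0, 0], "delta_rot": [0, 0, 0], "grip": 255}, {"delta_pos": [0, 0, 0], "delta_rot": [0, 0, 0], "grip": 255}])

```text
time: 11.35
eef_pos: [591.5, -39.0, 61.0]
orientation: [-0.058, -0.705, -0.058, 0.705]
contact_force: [-0.8, -0.5, -2.9]
width: 45.4
```

>>> send_rows(rows=[{"delta_pos": [0.28, 0, 0], "delta_rot": [0, 0, 0], "grip": 255}, {"delta_pos": [0.29, 0, 0], "delta_rot": [0, 0, 0], "grip": 255}, {"delta_pos": [0.28, 0, 0], "delta_rot": [0, 0, 0], "grip": 255}, {"delta_pos": [0, 0, 0], "delta_rot": [0, 0, 0], "grip": 255}])

```text
time: 11.75
eef_pos: [591.4, -39.3, 35.3]
orientation: [-0.058, -0.705, -0.057, 0.705]
contact_force: [0.4, 0.1, -2.6]
width: 45.8
```

```bash
python3 st.py; python3 - <<'E'
from ov import *
s=read_state();C=cam('wrist',s);I=snapshot("wrist")[:,:,::-1].copy()
cv2.imwrite('pics/wrist7.png',I)
E
```

```text
11.75 [591.42906525 -39.27696869  35.34934748] [ 0.35525674  0.05420036 -2.59040921] 45.79775072022521 [-0.514  0.581  0.624  1.954 -0.483  0.759 -2.587] [-0.01 -0.02  0.01 -0.01  0.01  0.02 -0.01]
yaw err -0.0012422719577585006
[[-0.     0.163 -0.987]
 [-0.001 -0.987 -0.163]
 [-1.     0.001  0.001]]
```

View pics/wrist7.png

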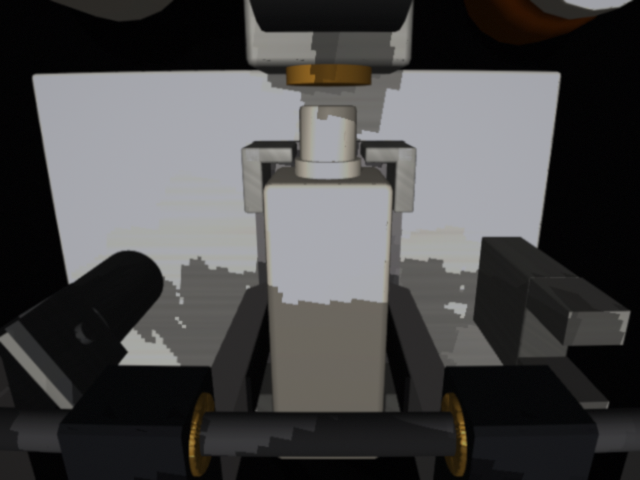

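>>> send_rows(rows=[{"delta_pos": [0.05, 0, 0], "delta_rot": [0, 0, 0], "grip": 255}, {"delta_pos": [0, 0, 0], "delta_rot": [0, 0, 0], "grip": 255}, {"delta_pos": [0, 0, 0], "delta_rot": [0, 0, 0], "grip": 0}, {"delta_pos": [0, 0, 0], "delta_rot": [0, 0, 0], "grip": 0}, {"delta_pos": [0, 0, 0], "delta_rot": [0, 0, 0], "grip": 0}, {"delta_pos": [0, 0, 0], "delta_rot": [0, 0, 0], "grip": 0}, {"delta_pos": [0, 0, 0], "delta_rot": [0, 0, 0], "grip": 0}])

```text
time: 12.5
eef_pos: [592.3, -39.3, 35.3]
orientation: [0.058, 0.705, 0.057, -0.704]
contact_force: [-0.2, 0.3, -0.6]
width: 82.4
```

>>> send_rows(rows=[{"delta_pos": [-0.5, 0, 0], "delta_rot": [0, 0, 0], "grip": 0}, {"delta_pos": [-1, 0, 0], "delta_rot": [0, 0, 0], "grip": 0}, {"delta_pos": [-1, 0, 0], "delta_rot": [0, 0, 0], "grip": 0}, {"delta_pos": [-1, 0, 0], "delta_rot": [0, 0, 0], "grip": 0}, {"delta_pos": [-1, 0, 0], "delta_rot": [0, 0, 0], "grip": 0}, {"delta_pos": [-0.7, 0, 0], "delta_rot": [0, 0, 0], "grip": 0}, {"delta_pos": [0, 0, 0], "delta_rot": [0, 0, 0], "grip": 0}])

```text
time: 13.2
eef_pos: [593.3, -39.4, 194.8]
orientation: [0.058, 0.707, 0.058, -0.703]
contact_force: [-0.2, -0.4, -0.1]
width: 94.2
```

```bash
python3 st.py; python3 - <<'E'
from ov import *
s=read_state();C=cam('wrist',s);I=snapshot("wrist")[:,:,::-1].copy()
cv2.imwrite('pics/wrist8.png',I);ov(I,C,(0,0),1,1.055,'pics/ov_wrist8.png')
import pickle;pickle.dump(s,open('s8.pkl','wb'))
E
```

```text
13.2 [593.33033858 -39.41416368 194.82841421] [-0.16637353 -0.39427265 -0.13460828] 94.24309418109904 [-0.688  0.398  0.838  1.842 -0.34   1.045 -2.694] [ 0.02  0.03 -0.04  0.04 -0.02 -0.05  0.01]
yaw err -0.0014774635756973353
[[ 0.006  0.163 -0.987]
 [-0.    -0.987 -0.163]
 [-1.     0.001 -0.006]]
```

View pics/ov_wrist8.png

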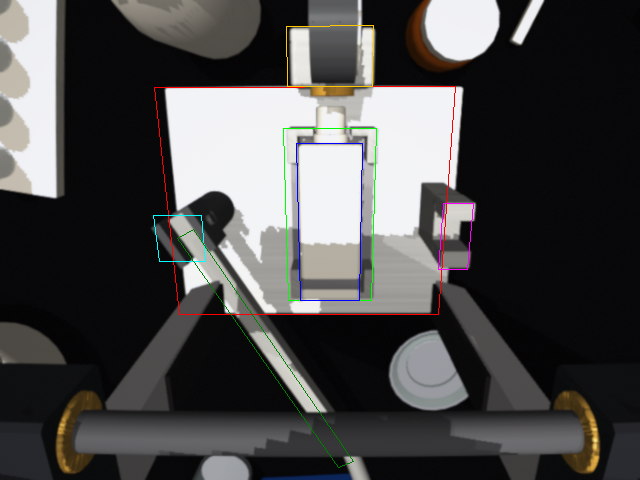

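```bash
python3 - <<'E'
import cv2
im=cv2.imread('pics/wrist8.png')[200:480,140:400];cv2.imwrite('pics/w8z.png',cv2.resize(im,None,fx=2.1,fy=2.1,interpolation=cv2.INTER_CUBIC))
E
```

```text
(no output)
```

View pics/w8z.png

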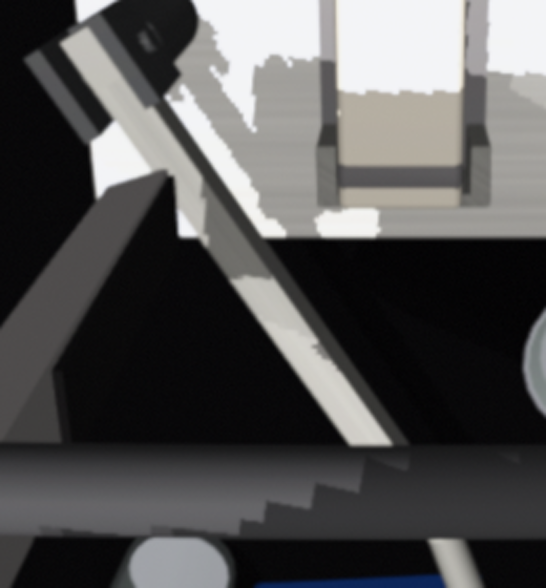

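```bash
python3 - <<'E'
from h import *
import pickle
s=pickle.load(open('s8.pkl','rb'));C=cam('wrist',s)
P=atz(C,np.array([(79,30),(371,443)])/2.1+[140,200],87);L=tw(np.linalg.inv(Tc),P);print(L.round(1))
d=L[1]-L[0];print('dir swing',np.arctan2(d[1],-d[0]),'from pivot',np.arctan2(L[1,1],100-L[1,0]))
sw=np.arctan2(L[1,1],100-L[1,0])
r=215;p=cw(100-r*np.cos(sw),r*np.sin(sw),0);print('target',p, sw)
yaw=np.pi/2-sw+.165-np.pi
p[2]=150
plan([(p,yaw,10)],0)
E
```

```text
[[103.8 -13.9  87. ]
 [ 10.1 146.4  87. ]]
dir swing 1.0417633342185022 from pivot 1.0201176993847327
target [548.87395161 139.67458479   0.        ] 1.0201176993847327
[{"delta_pos":[0.14, -0.61, 0.05],"delta_rot":[-0.55, -0.0, -0.0],"grip":0},{"delta_pos":[0.14, -0.61, 0.01],"delta_rot":[-0.55, -0.0, -0.0],"grip":0},{"delta_pos":[0.14, -0.61, -0.02],"delta_rot":[-0.55, -0.0, -0.0],"grip":0},{"delta_pos":[0.14, -0.61, -0.05],"delta_rot":[-0.55, -0.0, -0.0],"grip":0},{"delta_pos":[0.14, -0.61, -0.09],"delta_rot":[-0.55, -0.01, -0.0],"grip":0},{"delta_pos":[0.15, -0.6, -0.12],"delta_rot":[-0.55, -0.0, -0.0],"grip":0},{"delta_pos":[0.14, -0.6, -0.15],"delta_rot":[-0.55, -0.01, -0.01],"grip":0},{"delta_pos":[0.15, -0.59, -0.19],"delta_rot":[-0.56, -0.0, -0.0],"grip":0},{"delta_pos":[0.15, -0.57, -0.22],"delta_rot":[-0.55, -0.01, -0.01],"grip":0},{"delta_pos":[0.14, -0.56, -0.25],"delta_rot":[-0.56, -0.0, -0.0],"grip":0}]

end [548.81464123 139.62526154 150.02452196]
```

>>> send_rows(rows=[{"delta_pos": [0.14, -0.61, 0.05], "delta_rot": [-0.55, 0, 0], "grip": 0}, {"delta_pos": [0.14, -0.61, 0.01], "delta_rot": [-0.55, 0, 0], "grip": 0}, {"delta_pos": [0.14, -0.61, -0.02], "delta_rot": [-0.55, 0, 0], "grip": 0}, {"delta_pos": [0.14, -0.61, -0.05], "delta_rot": [-0.55, 0, 0], "grip": 0}, {"delta_pos": [0.14, -0.61, -0.09], "delta_rot": [-0.55, -0.01, 0], "grip": 0}, {"delta_pos": [0.15, -0.6, -0.12], "delta_rot": [-0.55, 0, 0], "grip": 0}, {"delta_pos": [0.14, -0.6, -0.15], "delta_rot": [-0.55, -0.01, 0], "grip": 0}, {"delta_pos": [0.15, -0.59, -0.19], "delta_rot": [-0.56, 0, 0], "grip": 0}, {"delta_pos": [0.15, -0.57, -0.22], "delta_rot": [-0.55, -0.01, 0], "grip": 0}, {"delta_pos": [0.14, -0.56, -0.25], "delta_rot": [-0.56, 0, 0], "grip": 0}])

```text
time: 14.25
eef_pos: [547.7, 141.1, 147.7]
orientation: [-0.25, -0.661, -0.249, 0.662]
contact_force: [-0.2, 0.1, -0.4]
width: 93.9
```

>>> send_rows(rows=[{"delta_pos": [0, 0, 0], "delta_rot": [0, 0, 0], "grip": 0}, {"delta_pos": [0, 0, 0], "delta_rot": [0, 0, 0], "grip": 0}])

```text
time: 14.45
eef_pos: [548.0, 139.8, 147.9]
orientation: [-0.249, -0.661, -0.247, 0.663]
contact_force: [0.0, -1.2, -0.3]
width: 94.2
```

```bash
python3 st.py; python3 - <<'E'
from ov import *
s=read_state();C=cam('wrist',s);I=snapshot("wrist")[:,:,::-1].copy()
cv2.imwrite('pics/wrist9.png',I);ov(I,C,(0,0),1,1.03,'pics/ov_wrist9.png')
import pickle;pickle.dump(s,open('s9.pkl','wb'))
cv2.imwrite("pics/scene9.png",snapshot("scene")[:,:,::-1])
E
```

```text
14.45 [548.01516973 139.82812301 147.94437654] [ 0.03248262 -1.19101943 -0.34027736] 94.24589472121896 [-0.891  0.366  0.657  1.939 -0.273  0.928 -2.524] [ 0.02 -0.    0.02 -0.   -0.    0.   -0.  ]
yaw err 0.551528010237273
[[-0.001  0.657 -0.754]
 [-0.003 -0.754 -0.657]
 [-1.     0.001  0.003]]
```

View pics/ov_wrist9.png

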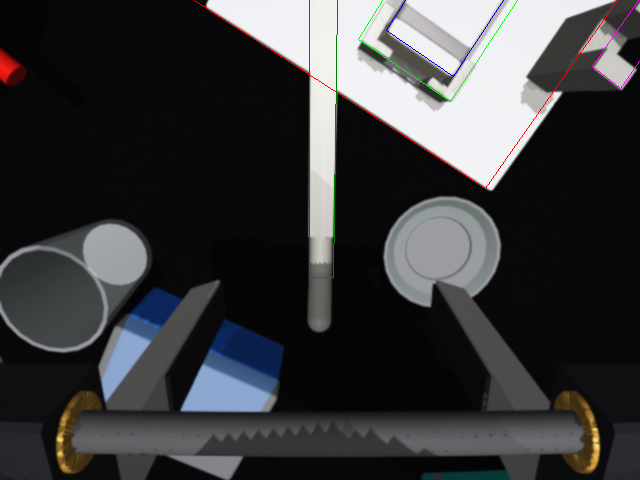

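View pics/scene9.png

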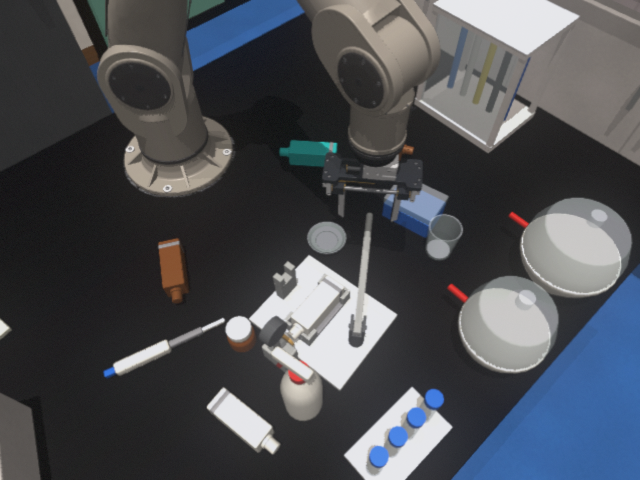

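>>> send_rows(rows=[{"delta_pos": [0.72, 0, 0], "delta_rot": [0, 0, 0], "grip": 0}, {"delta_pos": [0.72, 0, 0], "delta_rot": [0, 0, 0], "grip": 0}, {"delta_pos": [0.72, 0, 0], "delta_rot": [0, 0, 0], "grip": 0}, {"delta_pos": [0.72, 0, 0], "delta_rot": [0, 0, 0], "grip": 60}, {"delta_pos": [0, 0, 0], "delta_rot": [0, 0, 0], "grip": 255}, {"delta_pos": [0, 0, 0], "delta_rot": [0, 0, 0], "grip": 255}, {"delta_pos": [0, 0, 0], "delta_rot": [0, 0, 0], "grip": 255}, {"delta_pos": [0, 0, 0], "delta_rot": [0, 0, 0], "grip": 255}, {"delta_pos": [0, 0, 0], "delta_rot": [0, 0, 0], "grip": 255}, {"delta_pos": [0, 0, 0], "delta_rot": [0, 0, 0], "grip": 255}], force=10)

```text
time: 15.55
eef_pos: [548.2, 139.5, 62.1]
orientation: [-0.248, -0.662, -0.247, 0.663]
contact_force: [0.3, 1.2, 0.1]
width: 41.1
```

>>> send_rows(rows=[{"delta_pos": [0, 0, 0], "delta_rot": [0, 0, 0], "grip": 255}, {"delta_pos": [0, 0, 0], "delta_rot": [0, 0, 0], "grip": 255}, {"delta_pos": [0, 0, 0], "delta_rot": [0, 0, 0], "grip": 255}, {"delta_pos": [0, 0, 0], "delta_rot": [0, 0, 0], "grip": 255}])

```text
time: 15.95
eef_pos: [548.0, 139.4, 61.6]
orientation: [-0.248, -0.662, -0.247, 0.663]
contact_force: [1.1, -0.1, -0.3]
width: 13.5
```

```bash
python3 st.py; python3 - <<'E'
from h import *
s=read_state()
L=tw(np.linalg.inv(Tc),[s['eef_pos']])[0];sw=np.arctan2(L[1],100-L[0]);print(L,sw,np.hypot(L[1],100-L[0]))
r=np.hypot(L[1],100-L[0]);z0=s['eef_pos'][2]
def P(l,w): return cw(100-r*np.cos(l)*np.cos(w),r*np.cos(l)*np.sin(w),z0+r*np.sin(l))
Y=lambda w:np.pi/2-w+.165-np.pi
wp=[(P(l,sw),Y(sw),1) for l in(.08,.16,.24,.28)]
wp+=[(P(.28,w),Y(w),1) for w in np.linspace(sw,0,17)[1:]]
plan(wp,255)
E
```

```text
15.95 [547.96044649 139.40008582  61.61660883] [ 1.07757677 -0.06591933 -0.2517315 ] 13.52342056073525 [-0.82   0.486  0.583  2.    -0.378  0.765 -2.439] [-0.  0. -0. -0.  0.  0.  0.]
yaw err 0.5508349228274416
[[-0.001  0.656 -0.755]
 [-0.002 -0.755 -0.656]
 [-1.     0.001  0.003]]
[-13.44830115 183.09574193  61.61660883] 1.0160809838313531 215.39398261706816
[{"delta_pos":[-0.57, 0.02, 0.0],"delta_rot":[-0.04, 0.03, -0.01],"grip":255},{"delta_pos":[-0.57, 0.07, 0.0],"delta_rot":[0.0, -0.0, -0.0],"grip":255},{"delta_pos":[-0.57, 0.12, 0.0],"delta_rot":[0.0, -0.0, -0.0],"grip":255},{"delta_pos":[-0.27, 0.07, 0.0],"delta_rot":[0.0, -0.0, -0.0],"grip":255},{"delta_pos":[-0.0, 0.01, 0.44],"delta_rot":[-0.63, -0.0, -0.0],"grip":255},{"delta_pos":[-0.0, 0.02, 0.44],"delta_rot":[-0.64, -0.0, -0.0],"grip":255},{"delta_pos":[-0.0, 0.01, 0.43],"delta_rot":[-0.63, -0.0, -0.0],"grip":255},{"delta_pos":[-0.0, 0.02, 0.44],"delta_rot":[-0.64, -0.0, -0.0],"grip":255},{"delta_pos":[-0.0, 0.01, 0.44],"delta_rot":[-0.63, -0.0, -0.0],"grip":255},{"delta_pos":[-0.01, 0.01, 0.44],"delta_rot":[-0.64, -0.0, -0.0],"grip":255}]

[{"delta_pos":[0.0, 0.02, 0.44],"delta_rot":[-0.63, -0.0, -0.0],"grip":255},{"delta_pos":[0.0, 0.01, 0.43],"delta_rot":[-0.64, -0.0, -0.0],"grip":255},{"delta_pos":[0.0, 0.02, 0.44],"delta_rot":[-0.63, -0.0, -0.0],"grip":255},{"delta_pos":[0.0, 0.01, 0.44],"delta_rot":[-0.64, -0.0, -0.0],"grip":255},{"delta_pos":[0.0, 0.01, 0.44],"delta_rot":[-0.63, -0.0, -0.0],"grip":255},{"delta_pos":[0.0, 0.02, 0.44],"delta_rot":[-0.64, -0.0, -0.0],"grip":255},{"delta_pos":[0.0, 0.01, 0.43],"delta_rot":[-0.63, -0.0, -0.0],"grip":255},{"delta_pos":[0.0, 0.02, 0.44],"delta_rot":[-0.64, -0.0, -0.0],"grip":255},{"delta_pos":[0.0, 0.01, 0.44],"delta_rot":[-0.63, -0.0, -0.0],"grip":255},{"delta_pos":[0.0, 0.01, 0.44],"delta_rot":[-0.64, -0.0, -0.0],"grip":255}]

end [485.64468589 -56.672403   121.24983631]
```

>>> send_rows(rows=[{"delta_pos": [-0.57, 0.02, 0], "delta_rot": [0, 0, 0], "grip": 255}, {"delta_pos": [-0.57, 0.07, 0], "delta_rot": [0, 0, 0], "grip": 255}, {"delta_pos": [-0.57, 0.12, 0], "delta_rot": [0, 0, 0], "grip": 255}, {"delta_pos": [-0.27, 0.07, 0], "delta_rot": [0, 0, 0], "grip": 255}, {"delta_pos": [0, 0, 0], "delta_rot": [0, 0, 0], "grip": 255}])

```text
time: 16.45
eef_pos: [553.9, 133.4, 121.7]
orientation: [-0.248, -0.662, -0.247, 0.663]
contact_force: [-0.2, 0.3, -2.2]
width: 13.7
```

```bash
python3 st.py; python3 - <<'E'
from h import *
cv2.imwrite('pics/wrist10.png',snapshot("wrist")[:,:,::-1])
E
```

```text
16.45 [553.88243425 133.4010875  121.66913779] [-0.24329635  0.34203176 -2.1765594 ] 13.697483155363221 [-0.855  0.407  0.639  1.952 -0.31   0.88  -2.481] [ 0.    0.02 -0.01  0.02 -0.01 -0.02  0.01]
yaw err 0.5507955602088574
[[-0.     0.656 -0.755]
 [-0.002 -0.755 -0.656]
 [-1.     0.001  0.001]]
```

View pics/wrist10.png

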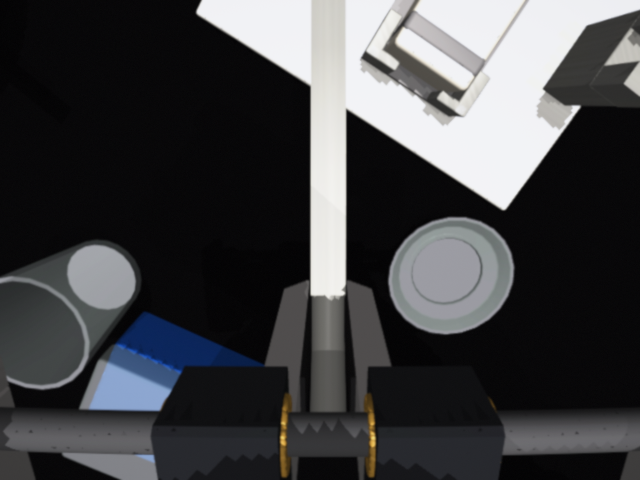

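>>> send_rows(rows=[{"delta_pos": [0, 0.01, 0.44], "delta_rot": [-0.63, 0, 0], "grip": 255}, {"delta_pos": [0, 0.02, 0.44], "delta_rot": [-0.64, 0, 0], "grip": 255}, {"delta_pos": [0, 0.01, 0.43], "delta_rot": [-0.63, 0, 0], "grip": 255}, {"delta_pos": [0, 0.02, 0.44], "delta_rot": [-0.64, 0, 0], "grip": 255}, {"delta_pos": [0, 0.01, 0.44], "delta_rot": [-0.63, 0, 0], "grip": 255}, {"delta_pos": [0, 0.01, 0.44], "delta_rot": [-0.64, 0, 0], "grip": 255}, {"delta_pos": [0, 0.02, 0.44], "delta_rot": [-0.63, 0, 0], "grip": 255}, {"delta_pos": [0, 0.01, 0.43], "delta_rot": [-0.64, 0, 0], "grip": 255}, {"delta_pos": [0, 0.02, 0.44], "delta_rot": [-0.63, 0, 0], "grip": 255}, {"delta_pos": [0, 0.01, 0.44], "delta_rot": [-0.64, 0, 0], "grip": 255}])

```text
time: 17.5
eef_pos: [486.9, 21.6, 120.6]
orientation: [-0.443, -0.55, -0.442, 0.552]
contact_force: [3.7, 0.3, -2.8]
width: 13.6
```

```bash
python3 st.py; cat > sw.py <<'E'
from h import *
s=read_state()
r=215.4;z0=61.6
Y=lambda w:np.pi/2-w+.165-np.pi
def P(l,w): return cw(100-r*np.cos(l)*np.cos(w),r*np.cos(l)*np.sin(w),z0+r*np.sin(l))
L=tw(np.linalg.inv(Tc),[s['eef_pos']])[0];sw=np.arctan2(L[1],100-L[0]);print('swing',sw,'lift',np.arcsin((L[2]-z0)/r),'r',np.hypot(L[1],100-L[0]),L)
E
python3 - <<'E'
from sw import *
plan([(P(.28,w),Y(w),1) for w in np.linspace(sw,0,7)[1:]],255)
E
```

```text
17.5 [486.92922796  21.56401336 120.60601631] [ 3.72186572  0.33950186 -2.77967305] 13.645936991800179 [-0.656  0.25   0.554  2.125 -0.176  0.813 -1.782] [ 0.28 -0.08 -0.07  0.08  0.08 -0.03  0.81]
yaw err 1.1886291510625244
[[-0.002  0.977 -0.215]
 [-0.003 -0.215 -0.977]
 [-1.    -0.001  0.003]]
swing 0.3790870452071066 lift 0.277484183434857 r 207.75550716479486 [-93.00546494  76.88459704 120.60601631]
[{"delta_pos":[-0.02, 0.04, 0.44],"delta_rot":[-0.66, 0.03, 0.01],"grip":255},{"delta_pos":[0.0, 0.01, 0.43],"delta_rot":[-0.63, 0.0, 0.0],"grip":255},{"delta_pos":[0.0, 0.02, 0.44],"delta_rot":[-0.64, 0.0, 0.0],"grip":255},{"delta_pos":[0.0, 0.01, 0.43],"delta_rot":[-0.63, 0.0, 0.0],"grip":255},{"delta_pos":[0.0, 0.02, 0.44],"delta_rot":[-0.63, 0.0, 0.0],"grip":255},{"delta_pos":[0.0, 0.01, 0.43],"delta_rot":[-0.63, 0.0, 0.0],"grip":255}]

end [485.75714904 -56.45517523 121.2626944 ]
```

>>> send_rows(rows=[{"delta_pos": [0, 0.03, 0.44], "delta_rot": [-0.65, 0.02, 0], "grip": 255}, {"delta_pos": [0, 0.01, 0.43], "delta_rot": [-0.63, 0, 0], "grip": 255}, {"delta_pos": [0, 0.02, 0.44], "delta_rot": [-0.64, 0, 0], "grip": 255}, {"delta_pos": [0, 0.01, 0.43], "delta_rot": [-0.63, 0, 0], "grip": 255}, {"delta_pos": [0, 0.02, 0.44], "delta_rot": [-0.63, 0, 0], "grip": 255}, {"delta_pos": [0, 0.01, 0.43], "delta_rot": [-0.63, 0, 0], "grip": 255}, {"delta_pos": [0, 0, 0], "delta_rot": [0, 0, 0], "grip": 255}, {"delta_pos": [0, 0, 0], "delta_rot": [0, 0, 0], "grip": 255}])

```text
time: 18.3
eef_pos: [484.9, -55.7, 120.8]
orientation: [0.538, 0.458, 0.538, -0.46]
contact_force: [-2.4, -1.1, -0.8]
width: 13.7
```

```bash
python3 st.py; python3 - <<'E'
from sw import *
from ov import ov
C=cam('wrist',s);I=snapshot("wrist")[:,:,::-1].copy()
ov(I,C,(0,0),1,0.0,'pics/ov_wrist11.png')
plan([(P(.28,0),Y(0),2)],255)
E
```

```text
18.3 [484.9190255  -55.72526618 120.79994186] [-2.42226264 -1.05601506 -0.82194614] 13.747598445158745 [-0.463  0.246  0.515  2.122 -0.165  0.813 -1.259] [-0.02 -0.   -0.    0.   -0.    0.   -0.01]
yaw err 1.5642860269481154
[[-0.002  0.987  0.158]
 [-0.001  0.158 -0.987]
 [-1.    -0.002  0.   ]]
swing 0.004695641238670299 lift 0.2784204212541991 r 207.68559949551332 [-107.68330986    0.97521348  120.79994186]
[{"delta_pos":[-0.0, 0.01, 0.02],"delta_rot":[-0.03, 0.0, 0.01],"grip":255},{"delta_pos":[-0.01, 0.01, 0.02],"delta_rot":[-0.03, 0.0, 0.02],"grip":255}]

end [485.66010302 -56.51678976 121.15871741]
```

View pics/ov_wrist11.png

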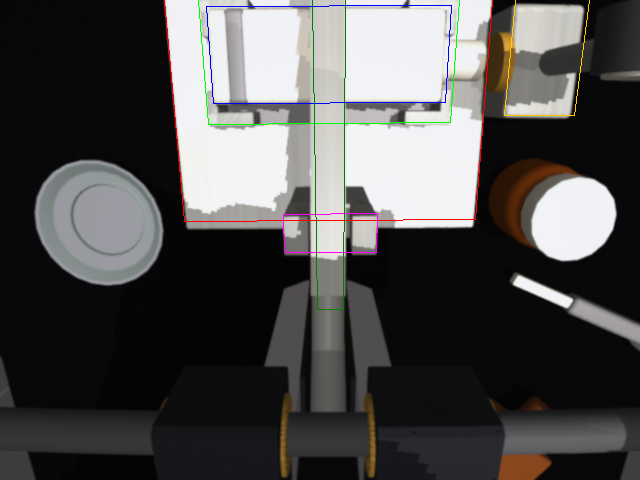

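```bash
python3 - <<'E'
from sw import *
plan([(P(l,0),Y(0),1) for l in(.23,.18,.13,.09,.05,.02,.005)],255)
E
```

```text
swing 0.006140279888994466 lift 0.27870882370041666 r 207.68152395585955 [-107.67760886    1.27521467  120.85966902]
[{"delta_pos":[0.34, -0.07, 0.04],"delta_rot":[-0.06, 0.0, 0.03],"grip":255},{"delta_pos":[0.35, -0.07, 0.0],"delta_rot":[0.0, 0.0, -0.0],"grip":255},{"delta_pos":[0.35, -0.06, 0.0],"delta_rot":[0.0, 0.0, -0.0],"grip":255},{"delta_pos":[0.29, -0.03, 0.0],"delta_rot":[0.0, 0.0, -0.0],"grip":255},{"delta_pos":[0.29, -0.02, 0.0],"delta_rot":[0.0, 0.0, -0.0],"grip":255},{"delta_pos":[0.21, -0.01, 0.0],"delta_rot":[0.0, 0.0, -0.0],"grip":255},{"delta_pos":[0.11, 0.0, 0.0],"delta_rot":[0.0, 0.0, -0.0],"grip":255}]

end [477.36942466 -57.89604875  62.66249038]
```

>>> send_rows(rows=[{"delta_pos": [0.34, -0.07, 0.04], "delta_rot": [-0.06, 0, 0.02], "grip": 255}, {"delta_pos": [0.35, -0.07, 0], "delta_rot": [0, 0, 0], "grip": 255}, {"delta_pos": [0.35, -0.06, 0], "delta_rot": [0, 0, 0], "grip": 255}, {"delta_pos": [0, 0, 0], "delta_rot": [0, 0, 0], "grip": 255}])

```text
time: 18.75
eef_pos: [479.7, -57.5, 89.1]
orientation: [0.54, 0.456, 0.54, -0.457]
contact_force: [-1.5, -0.3, -1.3]
width: 13.1
```

>>> send_rows(rows=[{"delta_pos": [0.29, -0.03, 0], "delta_rot": [0, 0, 0], "grip": 255}, {"delta_pos": [0.29, -0.02, 0], "delta_rot": [0, 0, 0], "grip": 255}, {"delta_pos": [0, 0, 0], "delta_rot": [0, 0, 0], "grip": 255}])

```text
time: 19.05
eef_pos: [478.6, -58.2, 72.0]
orientation: [0.54, 0.457, 0.54, -0.456]
contact_force: [2.7, 0.3, -1.4]
width: 13.5
```

```bash
python3 sw.py; python3 st.py; python3 - <<'E'
from h import *
cv2.imwrite('pics/wrist12.png',snapshot("wrist")[:,:,::-1])
E
```

```text
swing -0.0018153636336140197 lift 0.048495792069078635 r 214.2759185339488 [-114.27556546   -0.3889885    72.04189954]
19.05 [478.64037693 -58.15373339  72.04189954] [ 2.65496583  0.33799978 -1.43815134] 13.476319994114188 [-0.423  0.319  0.483  2.173 -0.228  0.696 -1.188] [-0.   -0.02  0.01 -0.01  0.02  0.03 -0.01]
yaw err 1.5729420501910818
[[ 0.001  0.986  0.166]
 [-0.     0.166 -0.986]
 [-1.     0.001  0.001]]
```

View pics/wrist12.png

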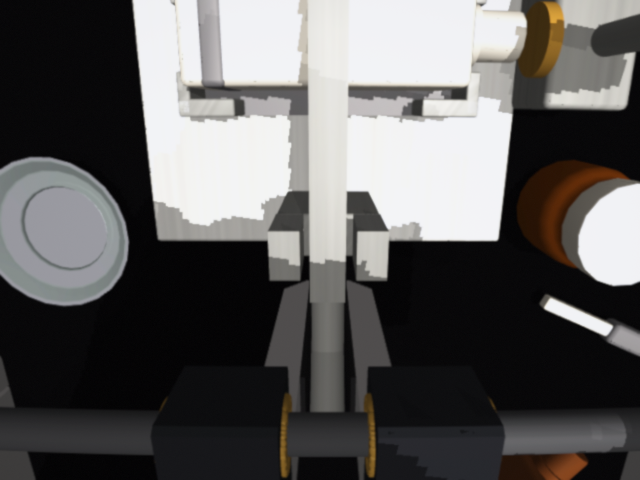

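>>> send_rows(rows=[{"delta_pos": [0.21, -0.01, 0], "delta_rot": [0, 0, 0], "grip": 255}, {"delta_pos": [0.11, 0, 0], "delta_rot": [0, 0, 0], "grip": 255}, {"delta_pos": [0, 0, 0], "delta_rot": [0, 0, 0], "grip": 255}, {"delta_pos": [0, 0, 0], "delta_rot": [0, 0, 0], "grip": 0}, {"delta_pos": [0, 0, 0], "delta_rot": [0, 0, 0], "grip": 0}, {"delta_pos": [0, 0, 0], "delta_rot": [0, 0, 0], "grip": 0}, {"delta_pos": [0, 0, 0], "delta_rot": [0, 0, 0], "grip": 0}, {"delta_pos": [0, 0, 0], "delta_rot": [0, 0, 0], "grip": 0}])

```text
time: 19.9
eef_pos: [478.1, -58.3, 63.3]
orientation: [0.54, 0.457, 0.54, -0.456]
contact_force: [-0.2, -0.2, 0.3]
width: 50.0
```

```bash
python3 sw.py; python3 st.py; python3 - <<'E'
from h import *
cv2.imwrite('pics/wrist13.png',snapshot("wrist")[:,:,::-1])
E
```

```text
swing -0.002176226571454479 lift 0.00801622250501717 r 214.79149945140017 [-114.79099083   -0.4674346    63.32667583]
19.9 [478.14483684 -58.31577389  63.32667583] [-0.16659204 -0.23073327  0.31845534] 50.01529056230227 [-0.414  0.334  0.475  2.179 -0.242  0.677 -1.176] [ 0.  0. -0.  0. -0. -0.  0.]
yaw err 1.5728115695775875
[[ 0.001  0.986  0.166]
 [-0.     0.166 -0.986]
 [-1.     0.001  0.   ]]
```

View pics/wrist13.png

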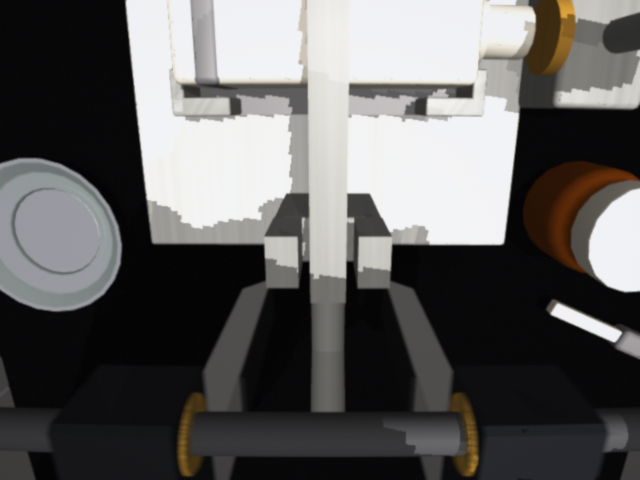

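Released, with the bar in the notch. I'll raise the hand straight up and check.

>>> send_rows(rows=[{"delta_pos": [0, 0, 0], "delta_rot": [0, 0, 0], "grip": 0}, {"delta_pos": [0, 0, 0], "delta_rot": [0, 0, 0], "grip": 0}, {"delta_pos": [-0.5, 0, 0], "delta_rot": [0, 0, 0], "grip": 0}, {"delta_pos": [-1, 0, 0], "delta_rot": [0, 0, 0], "grip": 0}, {"delta_pos": [-1, 0, 0], "delta_rot": [0, 0, 0], "grip": 0}, {"delta_pos": [-1, 0, 0], "delta_rot": [0, 0, 0], "grip": 0}, {"delta_pos": [-1, 0, 0], "delta_rot": [0, 0, 0], "grip": 0}, {"delta_pos": [0, 0, 0], "delta_rot": [0, 0, 0], "grip": 0}, {"delta_pos": [0, 0, 0], "delta_rot": [0, 0, 0], "grip": 0}])

```text
time: 20.85
eef_pos: [478.2, -58.1, 198.6]
orientation: [0.541, 0.457, 0.54, -0.456]
contact_force: [0.2, -0.7, -1.0]
width: 94.5
```

```bash
python3 st.py; python3 - <<'E'
from ov import *
s=read_state();C=cam('wrist',s);I=snapshot("wrist")[:,:,::-1].copy()
ov(I,C,(0,0),1,0.0,'pics/ov_wrist14.png')
I=snapshot("scene")[:,:,::-1].copy();cv2.imwrite('pics/scene14.png',I);ov(I,cam('scene'),(220,200),3,0.0,'pics/ov_scene14.png')
E
```

```text
20.85 [478.22743636 -58.11572849 198.56331972] [ 0.19859833 -0.7395996  -1.03166198] 94.45150969717129 [-0.514  0.113  0.547  2.061 -0.071  0.982 -1.334] [ 0.01  0.03 -0.    0.02 -0.   -0.01  0.  ]
yaw err 1.5731122115668084
[[ 0.002  0.986  0.167]
 [ 0.     0.167 -0.986]
 [-1.     0.002 -0.   ]]
```

View pics/ov_wrist14.png

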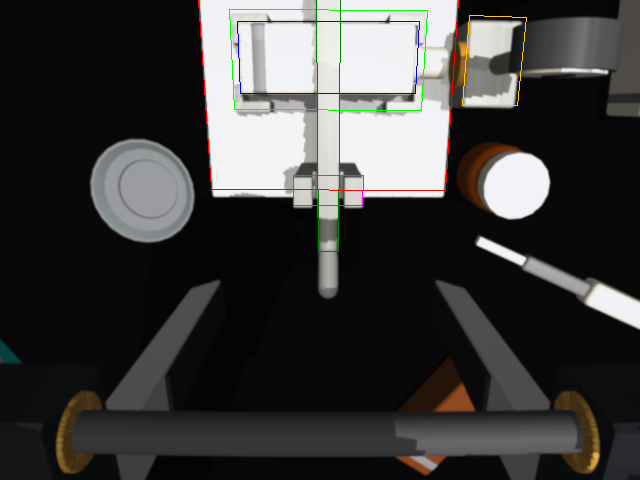

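View pics/scene14.png

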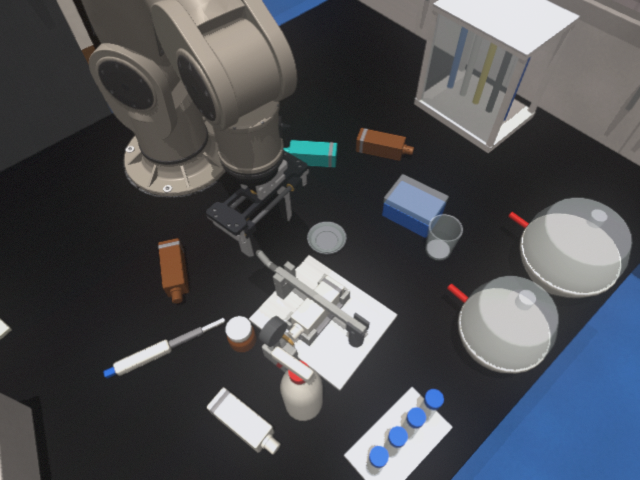

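View pics/ov_scene14.png

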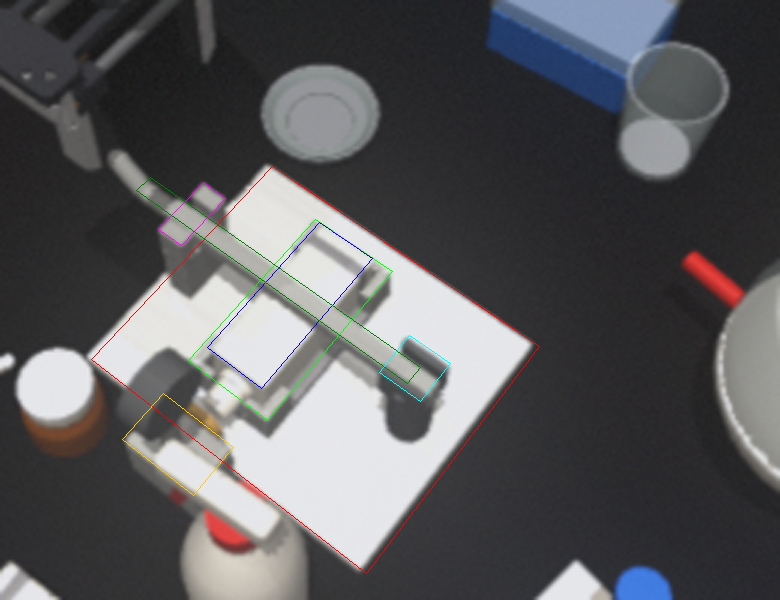

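```bash
python3 -c "
from station import *
print(close_job())"
```

```text
the job is handed in; nothing more can be done
None
```

I took the cartridge out, turned it end for end and set it back in the pocket with its neck at the outlet. I then lifted the latch bar over the keeper's cheek and lowered it into the notch. The job is handed in at about 21 s of the 72 s allowed; it reported no verdict.

**Last checks (all passed):**
- **Cartridge:** it went into the pocket without side force. Its outline matches the modelled home position in the wrist and scene pictures, neck towards the outlet.
- **Bar:** when let go it was within about 0.002 rad of swing 0 and 0.01 rad of level, both worked out from the tool position. The pictures show it lying between the cheeks.
- **Hand:** it is clear of everything, with about 1 N of sensor noise.
- **Bystanders:** none looks shifted or tipped by eye; I did not measure them.

**Disagreements along the way:**
- **Plate offset:** the base plate is not centred on the pocket (about 15–20 mm off along x), so I located the cradle from the guides and keeper instead.
- **Wrist camera:** its calibration changed by about 2 mm between readings, and the separate views disagreed by 1–2 mm on where the pocket was. I averaged them, which was within the pocket's 3 mm play.
- **Last joint:** it reached the end of its range during the half turn, and the arm made up the rest by moving its other joints.

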